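Change the tool rack over in reverse order

TASK

Move the four things (red sanding block, yellow-handled screwdriver, round wooden bench dog, flat brush) from the white rack to the empty blue rack in the reverse order: what is leftmost in the white rack goes into the rightmost bay of the blue one, and so on, so that the row reads the other way round. Lay each flat on the rack's floor in the middle of its bay, the dog upright and the long things along the bay, let go of everything, and leave the small screw tin and the pine offcut on the bench between the racks where they are.

Things in the scene. Friction and masses are not known exactly. Their poses are not given: they have to be found in the camera images.
- sanding_block: Red block with a thin cork sole, 46 (x) x 103 (y) x 42 mm high, rounded top, about 0.16 kg. Origin: centre of its underside. At the start it lies on its liner with its long y axis along the bay; grip it across the 46 mm.
- screwdriver: Yellow-handled screwdriver, 212 mm long, 0.11 kg, lying level on a flat of its handle alone. Origin: mid-length, height of the underside. y axis from blade to handle: handle, 31 wide (x), 24 high, from y = 2 to 106 mm; the 7 mm blade, 12 mm up, reaches free to y = -106 mm. At the start the handle is towards the robot, its middle (y = 50) in the middle of the bay. Rest the handle on the rack.
- bench_dog: Round brown wooden bench dog, an upright cylinder of 40 mm diameter, 56 mm high, about 0.05 kg. Origin: centre of its underside; z up its axis; its turn about z does not matter.
- brush: Flat bench brush, wooden handle, black bristles, 160 mm long, 14 thick, 0.05 kg. Origin: mid-length, on the underside. x axis from handle to bristles: handle 20 wide, 12 thick from x = -80 to -27 mm, then widening; bristle end 44 wide from x = 19 to 80 mm. At the start the handle is towards the robot, the origin 20 mm beyond the bay's middle. Grip the handle at x = -55 mm.
- rack_white: White tool rack, fixed. Origin: centre of its underside, on the bench; x away from the robot, y along the row to the left (turned up to 0.2 rad). 110 (x) x 308 mm (y), on two end legs; level floor 85 mm above the origin. Five aluminium beads along x, 4 mm high, at y = -152, -76, 0, 76, 152 mm bound four bays, middles at y = 114, 38, -38, -114 mm. Full at the start, one thing and liner a bay.
- rack_blue: Blue tool rack, fixed. Origin: centre of its underside, on the bench; x away from the robot, y along the row to the left (turned up to 0.2 rad). 110 (x) x 308 mm (y), on two end legs; level floor 85 mm above the origin. Five pale wooden beads along x, 4 mm high, at y = -152, -76, 0, 76, 152 mm bound four bays, middles at y = 114, 38, -38, -114 mm. Empty at the start, no liners.
- liner_sanding_block: Grey plastic liner with a red tab, fixed in a bay of the white rack, under the sanding block at the start; it stays and shows from which bay that came. Plate 100 (x, along the bay) x 64 x 3 mm; the tab sticks out 16 mm over the rack's near edge. Origin: centre of the plate's underside, on the rack's floor, mid-bay; axes as the rack's.
- liner_screwdriver: Grey plastic liner with a yellow tab, fixed in a bay of the white rack, under the screwdriver at the start; it stays and shows from which bay that came. Plate 100 (x, along the bay) x 64 x 3 mm; the tab sticks out 16 mm over the rack's near edge. Origin: centre of the plate's underside, on the rack's floor, mid-bay; axes as the rack's.
- liner_bench_dog: Grey plastic liner with a green tab, fixed in a bay of the white rack, under the bench dog at the start; it stays and shows from which bay that came. Plate 100 (x, along the bay) x 64 x 3 mm; the tab sticks out 16 mm over the rack's near edge. Origin: centre of the plate's underside, on the rack's floor, mid-bay; axes as the rack's.
- liner_brush: Grey plastic liner with a black tab, fixed in a bay of the white rack, under the brush at the start; it stays and shows from which bay that came. Plate 100 (x, along the bay) x 64 x 3 mm; the tab sticks out 16 mm over the rack's near edge. Origin: centre of the plate's underside, on the rack's floor, mid-bay; axes as the rack's.
- screw_tin: Bystander to be left alone: open round grey metal tin of screws, 67 mm across, 32 mm high, on the bench between the racks. Origin: centre of its underside.
- pine_offcut: Bystander to be left alone: pale pine offcut, 45 (x) x 75 (y) x 18 mm, flat on the bench near the robot, between the racks. Origin: centre of its underside.
Things that resemble listed ones, but are neither listed nor needed, are in the scene too. What is shaped like the sanding_block but turquoise is not meant.

How it is judged:
By the outcome, as a careful person would: the job done as asked, in the order asked, and still so for the second after the job is handed in, with the robot touching nothing.
It also fails if it takes over 109 s, if anything falls off the work surface, if the arm or the gripper's body presses on something with over 40 N, if the wrist force passes 120 N, or if a joint passes its speed limit or range.

ROBOT

A 6-joint arm with a two-finger parallel gripper is mounted at the origin on a cart in front of the work surface, level with it; the furniture and walls round the work are solid. World frame = base frame: x ahead of the robot, y to its left, z up, the work surface at z = 0. Lengths are in mm, angles in rad, forces in N, time in s.
With the tool pointing down it reaches from about 275 to 1000 mm from the base axis. Payload 8.4 kg.
Tool frame: the origin (TCP) lies at the very end of the fingers, on their centre line; the grasp point (between the pads) lies 19 mm behind it; z points along the fingers, y is the direction in which the jaws open and shut (so a half turn about z gives the same grasp; the last joint's range is limited). The gripper opens to 85 mm and grips with 20 to 120 N. Pads are 22 mm wide; open, the fingers measure 114 mm over their backs; the gripper's body (76 mm by 85 mm) begins 54 mm behind the grasp point. The pads swing forward as they close: fully open they stand 13 mm farther back than shut.
Start: joints at [1.331, 0.353, 1.633, -0, 1.155, -0.002], TCP at [147.227, 607.414, 231.281] pointing down, gripper open.
Joint ranges: [-2.63, 2.63], [-0.92, 2.1], [0.06, 2.66], [-1.3, 4.44], [0, 2.69], [-3.02, 3.02]. Speed limits (rad/s): [2.22, 2.22, 2.79, 3.14, 3.14, 3.14].

INTERFACE

Orientations are given as [roll, pitch, yaw] about the fixed x, y, z axes, in that order (R = Rz(yaw) Ry(pitch) Rx(roll)).
In Python, from rig import r gives the robot as it stands.
- The arm moves only by the tool move_arm, never from a script. Its argument "increments" is a list of rows, each an object of numbers: "tx", "ty", "tz": the shift along the tool's x, y, z in cm; "rx", "ry", "rz": the turn, a rotation vector about the tool's x, y, z in degrees; "gripper": the gripper's target within -1 to 1 (fully open at 1, half-way at 0, shut at -1). A call has 1 to 12 rows; each row shifts and turns the commanded pose from where the row before left it, along the tool's axes as they then stand; what a row does not reach is not made up. A row lasts 1/10 s, in which the tool goes at most 50 mm and 8.59 degrees, less where a joint would pass 70% of its speed; a pose out of reach is approached as far as the arm can. A call is refused whole if a number of a shift passes 5 or a number of a turn 8.59, either way. A call with a gripper value outside its range is refused whole. The fingers move at their own pace and stop on an object; "squeeze" is the grip in N (left out, the last holds). Time passes only in rows, so rows that do not move let the fingers close. It gives the time, the measured TCP pose, the force and the opening at its end, in the units of the state.
- r.sense(): the state, without advancing time (a new reading comes with each control period).
- r.grab_frame(name): name is "scene" or "top"; returns (picture, depth): 480x640x3 uint8, red, green, blue; 480x640 float32, mm along the optical axis (not along the pixel's ray), 0 where there is no reading.
- r.camera_model(name): a dict with "fx", "fy", "cx", "cy" (pixels), "R" (3x3) and "t" (3): a world point X has camera coordinates R X + t. Camera axes: x right, y down, z forward; pixel columns grow to the right and rows downward; lengths in mm; the calibration is good to about 2 mm. A picture is of the moment at which its call begins. camera_model takes no time and is no camera call.
- r.sign_off(): hands the job in, once; it reports no verdict.
Trained networks look in the newest picture that a camera, given by its name, has taken for a name from the list of things; names that differ only in an ending like _2 or _b are one class to them, and where a whole thing is asked for, a point or a joint stands for the part that bears it (a point fixed in the world has none). Each returns a list of dicts, best first, with "confidence" (0 to 1); they miss things now and then, are a little off and sometimes report something else, mostly with a low value. They report only what shows in the picture. A call takes as long as a camera call. They do not tell look-alikes from the thing itself.
- r.cut_out(query, camera): "mask" (480x640 bool, what is visible of it) and "bbox" ([left, top, right, bottom] in pixels, round what is visible of it).
- r.place_of(query, camera): "location" ([row, column] in pixels: a listed point, or the origin of a listed thing).
The state is a dict: "clock": time; "qpos": joint angles; "qvel": joint speeds; "joint_efforts": joint torques, N m; "eef_pos": TCP position; "tcp_rot": TCP orientation; "contact_force": force on the tool from outside, world axes, zero at the start; "wrist_torque": the same for the moment, N m; "opening": opening from 0.0 (shut) to 1.0 (fully open).
Only numpy, scipy, OpenCV 4.12 (cv2) and the standard library are available. Lean on these libraries where they do the work, as an engineer would, in place of code of your own. Each camera call takes 0.05 s, during which the arm holds its last target. There are 200 camera calls.

## Working session

There is one attempt and no reset: what is moved stays moved. The work goes in short steps, Python scripts to look and compute and a tool call to move; the robot and the scene stay as the last step left them, time stands still between calls to the robot, and variables do not carry over. Pictures are saved under pics/ and viewed, about 12 in all and at most 16, crops included, and the job is handed in when it is done.

Besides the shell and the picture viewer there is one more tool, called after "Request:" as name([rows], argument=value, ...), one row to a line, values as JSON. move_arm: Moves the arm, as the interface text tells. Its arguments: {"type":"object","properties":{"increments":{"type":"array","items":{"type":"object","properties":{"tx":{"type":"number"},"ty":{"type":"number"},"tz":{"type":"number"},"rx":{"type":"number"},"ry":{"type":"number"},"rz":{"type":"number"},"gripper":{"type":"number"}}}},"squeeze":{"type":"number"}},"required":["increments"]}

```bash
ls; mkdir -p pics; python3 - <<'E'
from rig import r
import cv2
for n in ("scene","top"):
    p,d=r.grab_frame(n); cv2.imwrite(f"pics/{n}0.png",p[:,:,::-1])
    m=r.camera_model(n); print(n,m)
s=r.sense(); print(s)
E
```

```text
pics
scene {'fx': 513.9934886061025, 'fy': 513.9934886061025, 'cx': 325.17193650022625, 'cy': 232.73998838016954, 'R': array([[ 0.55249155, -0.83350361,  0.00498267],
       [-0.5891895 , -0.39476131, -0.70499592],
       [ 0.5895836 ,  0.38656855, -0.70919386]]), 't': array([-335.31292123,  355.29337063, 1071.3610857 ])}
top {'fx': 469.0397744304204, 'fy': 469.0397744304204, 'cx': 315.2216578322335, 'cy': 233.0803233775768, 'R': array([[-0.02739876, -0.99962284,  0.00186806],
       [-0.97964811,  0.02647944, -0.19896839],
       [ 0.19884388, -0.00728153, -0.98000413]]), 't': array([ -24.24184963,  556.03399217, 1103.55555285])}
{'clock': 0.1, 'qpos': array([ 1.33060693e+00,  3.53582318e-01,  1.63405076e+00, -2.68352670e-05,
        1.15520447e+00, -2.43620952e-03]), 'qvel': array([ 0.00067319, -0.00210893, -0.00160553, -0.00074608, -0.00053659,
        0.00025868]), 'joint_efforts': array([-4.89317117e-04, -6.06351328e+01, -3.42817712e+01,  2.47718884e-05,
        3.86742715e-03,  1.89280591e-06]), 'eef_pos': array([147.12910234, 606.99950335, 230.63846588]), 'tcp_rot': array([-3.14034770e+00,  2.15045821e-05,  2.90385033e+00]), 'contact_force': array([-0.87756687,  0.23041189,  0.06828013]), 'wrist_torque': array([-0.02800293,  0.00309539, -0.01154529]), 'opening': 0.998497330186145}
```

View pics/scene0.png

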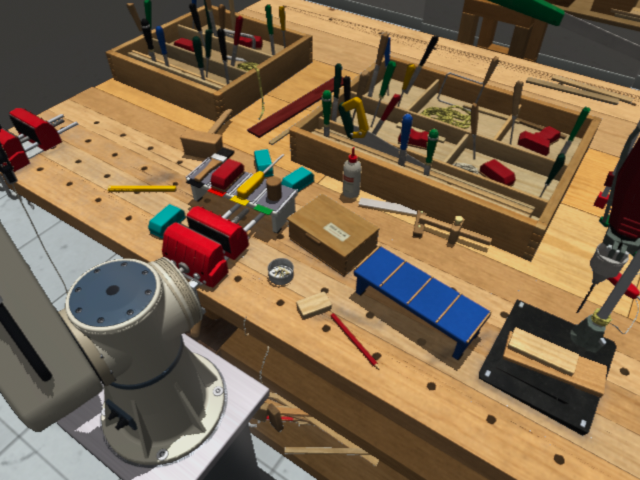

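View pics/top0.png

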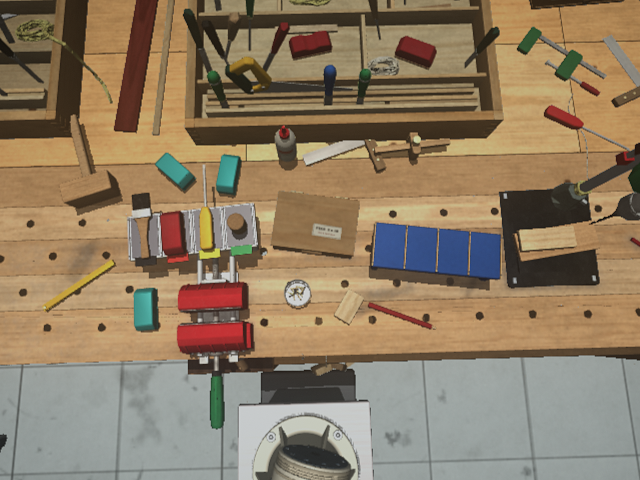

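Top view: the white rack at about (195,232) holds, from left to right, the brush, red block, screwdriver and dog. The blue rack at (437,250) is empty. A red vise stands in front of the white rack and a box between the racks.

```bash
cat > h.py <<'E'
from rig import r
import numpy as np, cv2
def cloud(n):
    p,d=r.grab_frame(n); m=r.camera_model(n)
    v,u=np.mgrid[:480,:640]
    c=np.stack([(u-m['cx'])/m['fx']*d,(v-m['cy'])/m['fy']*d,d],-1)
    W=(c-m['t'])@m['R']; W[d==0]=np.nan
    return p,W
def at_z(n,row,col,z):
    m=r.camera_model(n); k=np.array([(col-m['cx'])/m['fx'],(row-m['cy'])/m['fy'],1])@m['R']
    o=-m['t']@m['R']; return o+k*(z-o[2])/k[2]
E
python3 - <<'E'
from h import *
p,W=cloud("top"); Z=W[...,2]
def rect(mask,name):
    pts=W[mask][:,:2].astype(np.float32); print(name,len(pts),cv2.minAreaRect(pts))
v,u=np.mgrid[:480,:640]
blue=(p[...,2]>100)&(p[...,0]<80)&(Z>75)&(Z<100)&(u>340)&(u<520); rect(blue,'blue')
print('blue z',np.nanmedian(Z[blue]))
w=(Z>75)&(Z<100)&(u>120)&(u<265)&(v>200)&(v<265); rect(w,'whitefloor')
for q in("sanding_block","screwdriver","bench_dog","brush","rack_white","rack_blue","liner_sanding_block","liner_screwdriver","liner_bench_dog","liner_brush"):
    L=r.place_of(q,"top")
    for e in L[:3]:
        a,b=e['location']; z=88 if q[0]!='r' else 0
        print(q,round(e['confidence'],2),np.round([a,b]),np.round(at_z("top",a,b,z)))
    for e in r.cut_out(q,"top")[:2]:
        pts=W[e['mask']]; pts=pts[np.isfinite(pts[:,0])]; print('   cut',round(e['confidence'],2),e['bbox'],np.round(np.median(pts,0)),np.round(np.percentile(pts[:,2],[5,95])))
# heights
for n,(a,b,c,d) in dict(vise=(265,170,360,260),box=(190,270,255,360),bottle=(125,272,162,300),turq=(150,215,195,242),saw=(135,300,170,450)).items():
    print(n,np.nanmax(Z[a:c,b:d]),np.round(np.nanmin(W[a:c,b:d],(0,1))),np.round(np.nanmax(W[a:c,b:d],(0,1))))
H=np.clip(np.nan_to_num(Z),0,250).astype(np.uint8)
a=cv2.resize(p[140:360,110:270,::-1],None,fx=2.5,fy=2.5,interpolation=3);b=cv2.resize(cv2.applyColorMap(H,2)[140:360,110:270],None,fx=2.5,fy=2.5)
cv2.imwrite("pics/c1.png",np.hstack([a,b]))
E
```

```text
blue 5113 ((501.23016357421875, -329.22515869140625), (299.99395751953125, 107.39021301269531), 82.64625549316406)
blue z 84.02745658328196
whitefloor 4405 ((557.7110595703125, 257.56982421875), (318.15576171875, 151.95172119140625), 88.47633361816406)
sanding_block 0.87 [175. 228.] [701. 172.  88.]
sanding_block 0.84 [173. 176.] [709. 299.  88.]
sanding_block 0.75 [310. 149.] [378. 352.  88.]
   cut 0.94 [213.8, 153.5, 242.1, 190.9] [719. 180.  40.] [17. 45.]
   cut 0.65 [161.8, 212.2, 187.6, 254.9] [550. 289. 128.] [ 98. 132.]
screwdriver 0.7 [210. 206.] [613. 224.  88.]
   cut 0.55 [200.4, 164.9, 218.4, 250.6] [569. 220. 110.] [ 98. 114.]
bench_dog 0.66 [227. 236.] [570. 152.  88.]
   cut 0.78 [226.3, 212.2, 247.1, 237.4] [566. 140. 142.] [ 94. 146.]
brush 0.86 [226. 143.] [578. 374.  88.]
   cut 0.75 [132.2, 193.2, 150.4, 264.1] [599. 371. 100.] [ 95. 104.]
rack_white 0.95 [239. 202.] [558. 254.   0.]
rack_white 0.59 [236. 142.] [571. 408.   0.]
rack_white 0.56 [208. 204.] [641. 249.   0.]
   cut 0.77 [126.1, 207.4, 257.7, 259.6] [552. 250.  85.] [75. 90.]
rack_blue 0.85 [256. 43
[... 373 characters left out ...]
 [562. 213.  88.]
   cut 0.9 [191.6, 209.3, 220.8, 260.7] [545. 205.  87.] [83. 91.]
liner_bench_dog 0.92 [223. 241.] [579. 139.  88.]
   cut 0.7 [226.8, 203.4, 253.4, 255.5] [551. 139.  87.] [83. 91.]
liner_brush 0.76 [234. 143.] [558. 373.  88.]
liner_brush 0.72 [223. 240.] [578. 142.  88.]
liner_brush 0.7 [227. 146.] [575. 368.  88.]
   cut 0.91 [132.2, 215.2, 155.1, 267.6] [536. 367.  87.] [84. 91.]
vise 113.19502445833558 [ 244.  106. -177.] [493. 335. 113.]
box 91.36255573300211 [ 496. -159.   -9.] [687.  78.  91.]
bottle 169.253308284734 [759.  -7.  -7.] [818.  71. 169.]
turq 47.41869995560596 [673. 153.  -8.] [803. 224.  47.]
saw 75.37504269382379 [ 730. -408.  -10.] [818.  -4.  75.]
```

View pics/c1.png

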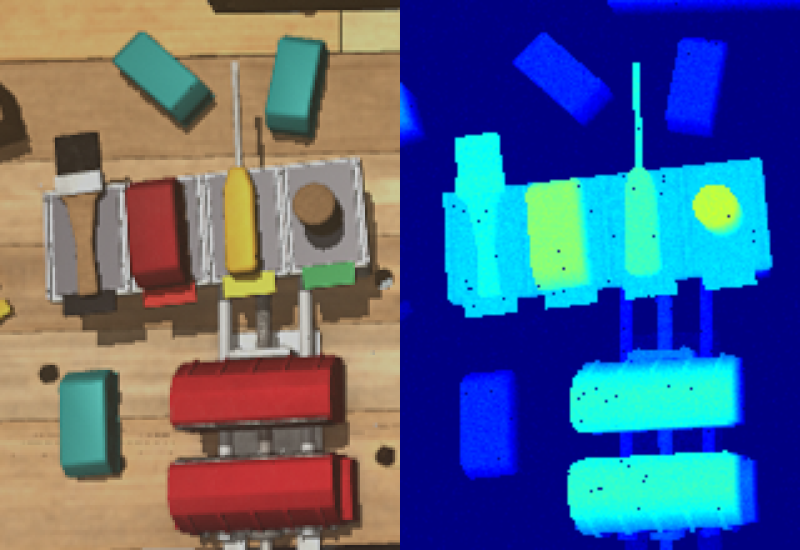

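```bash
cat > fit.py <<'E'
from h import *
from scipy.optimize import differential_evolution as DE
def rackfit(n,b,zr=(79,95)):
    p,W=cloud(n); P=W[np.isfinite(W[...,0])]
    P=P[(P[:,0]>b[0])&(P[:,0]<b[1])&(P[:,1]>b[2])&(P[:,1]<b[3])&(P[:,2]>zr[0])&(P[:,2]<zr[1])]
    def f(q):
        c,s=np.cos(q[2]),np.sin(q[2]); d=P[:,:2]-q[:2]
        X=np.abs(d@[c,s])-55; Y=np.abs(d@[-s,c])-154
        e=np.maximum(X,Y); return np.mean(np.clip(e,0,8))  - 0.0
    res=DE(f,[(b[0],b[1]),(b[2],b[3]),(-.25,.25)],seed=1,maxiter=80,tol=1e-8)
    return res.x,P,W,p
def rel(q,xy): 
    c,s=np.cos(q[2]),np.sin(q[2]); d=np.asarray(xy)-q[:2]; return np.stack([d@[c,s],d@[-s,c]],-1)
E
python3 - <<'E'
from fit import *
B={'white':(450,680,60,450),'blue':(400,600,-520,-140)}
for n in("top","scene"):
  for k,b in B.items():
    q,P,W,p=rackfit(n,b); R=rel(q,P[:,:2])
    print(n,k,np.round(q,3),len(P),'z',np.round(np.median(P[:,2]),1),np.round(np.percentile(R,[1,99],axis=0),0).tolist())
    if k=='white':
      # objects by height in rack frame
      A=W[np.isfinite(W[...,0])]; r2=rel(q,A[:,:2])
      for m,(y0,y1,z0,z1,x0,x1) in dict(brush=(90,140,95,112,-60,100),block=(0,76,118,140,-90,90),driver=(-70,-8,99,125,-55,150),handle=(-70,-8,105,125,-60,60),dog=(-150,-76,138,155,-60,60)).items():
        s=(r2[:,1]>y0)&(r2[:,1]<y1)&(A[:,2]>z0)&(A[:,2]<z1)&(r2[:,0]>x0)&(r2[:,0]<x1)
        mr=cv2.minAreaRect(r2[s].astype(np.float32)); print('  ',m,s.sum(),np.round(r2[s].mean(0),1),[np.round(x,1) for x in mr],np.round(np.median(A[s,2]),1))
E
```

```text
top white [5.52024e+02 2.55836e+02 1.10000e-01] 4049 z 86.9 [[-60.0, -190.0], [63.0, 152.0]]
   brush 678 [ 42.  112.5] [array([ 28.7, 114.5]), array([ 45.6, 142.3]), np.float64(88.0)] 99.7
   block 820 [ 3.4 37.8] [array([ 5.5, 38.8]), array([47.3, 98.2]), np.float64(89.7)] 129.0
   driver 623 [ 18.2 -39.2] [array([ 52.7, -43. ]), array([ 30.9, 192.9]), np.float64(85.1)] 110.1
   handle 505 [  4.8 -38.1] [array([  8.1, -39.4]), array([ 30.9, 102.8]), np.float64(84.7)] 110.8
   dog 233 [   4.5 -113.7] [array([   4.6, -113.3]), array([39.2, 37.2]), np.float64(78.8)] 142.9
top blue [ 4.99524e+02 -3.29376e+02 -1.27000e-01] 5772 z 84.1 [[-54.0, -151.0], [53.0, 153.0]]
scene white [5.50851e+02 2.54045e+02 1.01000e-01] 1859 z 87.3 [[-58.0, -187.0], [64.0, 154.0]]
   brush 321 [ 40.8 112. ] [array([ 29.9, 118.7]), array([ 47.6, 140.9]), np.float64(85.3)] 99.6
   block 408 [ 0.9 35.5] [array([ 5.9, 37.9]), array([93.4, 48.5]), np.float64(2.9)] 128.7
   driver 365 [ 16.7 -41. ] [array([ 51.5, -38.4]), array([ 34.8, 189.2]), np.float64(89.7)] 109.8
   handle 267 [  4.8 -39.6] [array([  7.6, -38.2]), array([ 34.8, 101.4]), np.float64(89.7)] 110.9
   dog 133 [   6.9 -114.5] [array([   8.5, -112.9]), array([40.2, 37. ]), np.float64(56.6)] 143.0
scene blue [ 5.00204e+02 -3.30386e+02 -1.27000e-01] 5212 z 84.2 [[-54.0, -152.0], [54.0, 152.0]]
```

Request:
move_arm([
  {"rz": -6.6, "gripper": 0.6},
  {"rz": -6.6},
  {"rz": -6.6},
  {"tx": -2.6, "ty": -3.6},
  {"tx": -2.6, "ty": -3.6},
  {"tx": -2.6, "ty": -3.6},
  {"tx": -2.6, "ty": -3.6},
  {"tx": -2.6, "ty": -3.6},
  {"tx": -2.6, "ty": -3.6},
  {"tx": -2.6, "ty": -3.6},
  {"tx": -2.6, "ty": -3.6},
  {"tx": -2.6, "ty": -3.6},
], squeeze=30)

```text
invalid input
```

```bash
cat > go.py <<'E'
import sys; from h import *
s=r.sense()
T=list(map(float,sys.argv[1:5])) # x y z yaw(rack)
p=s['eef_pos']; yaw=s['tcp_rot'][2]; ty=T[3]+np.pi
rz=-np.degrees((ty-yaw+np.pi)%(2*np.pi)-np.pi)
d=np.array(T[:3])-p
print('t',round(float(s['clock']),2),'pos',np.round(p,1),'rot',np.round(s['tcp_rot'],3),'F',np.round(s['contact_force'],1),'open',round(float(s['opening'])*85,1))
print('first rz %.1f deg, then cm tx %.2f ty %.2f tz %.2f'%(rz,(d[0]*np.cos(ty)+d[1]*np.sin(ty))/10,(d[0]*np.sin(ty)-d[1]*np.cos(ty))/10,-d[2]/10))
E
python3 go.py 567.7 142 200 .107
```

```text
t 1.35 pos [147.2 607.4 231.3] rot [-3.142 -0.     2.904] F [0.4 0.1 0. ] open 84.8
first rz -19.8 deg, then cm tx -36.84 ty -50.77 tz 3.13
```

Request:
move_arm([
  {"tx": 0, "ty": 0, "tz": 0, "rx": 0, "ry": 0, "rz": -6.6, "gripper": 0.6},
  {"tx": 0, "ty": 0, "tz": 0, "rx": 0, "ry": 0, "rz": -6.6, "gripper": 0.6},
  {"tx": 0, "ty": 0, "tz": 0, "rx": 0, "ry": 0, "rz": -6.6, "gripper": 0.6},
  {"tx": -2.6, "ty": -3.6, "tz": 0, "rx": 0, "ry": 0, "rz": 0, "gripper": 0.6},
  {"tx": -2.6, "ty": -3.6, "tz": 0, "rx": 0, "ry": 0, "rz": 0, "gripper": 0.6},
  {"tx": -2.6, "ty": -3.6, "tz": 0, "rx": 0, "ry": 0, "rz": 0, "gripper": 0.6},
  {"tx": -2.6, "ty": -3.6, "tz": 0, "rx": 0, "ry": 0, "rz": 0, "gripper": 0.6},
  {"tx": -2.6, "ty": -3.6, "tz": 0, "rx": 0, "ry": 0, "rz": 0, "gripper": 0.6},
], squeeze=30)

```text
clock: 2.15
eef_pos: [296.7, 441.1, 231.4]
tcp_rot: [3.141, 0.0, -3.033]
contact_force: [0.5, 0.1, 0.4]
opening: 0.803
```

Request:
move_arm([
  {"tx": -2.65, "ty": -3.64, "tz": 0, "gripper": 0.6},
  {"tx": -2.65, "ty": -3.64, "tz": 0, "gripper": 0.6},
  {"tx": -2.65, "ty": -3.64, "tz": 0, "gripper": 0.6},
  {"tx": -2.65, "ty": -3.64, "tz": 0, "gripper": 0.6},
  {"tx": -2.65, "ty": -3.64, "tz": 0, "gripper": 0.6},
  {"tx": -2.65, "ty": -3.64, "tz": 0.5, "gripper": 0.6},
  {"tx": -2.65, "ty": -3.64, "tz": 0.5, "gripper": 0.6},
  {"tx": -2.65, "ty": -3.64, "tz": 1, "gripper": 0.6},
  {"tx": -2.65, "ty": -3.64, "tz": 1, "gripper": 0.6},
  {"tx": 0, "ty": 0, "tz": 0, "gripper": 0.6},
], squeeze=30)

```text
invalid input
```

```bash
python3 go.py 567.7 142 100 .107; python3 - <<'E'
from h import *
p,_=r.grab_frame("top"); q,_=r.grab_frame("scene")
cv2.imwrite("pics/c2.png",np.hstack([cv2.resize(p[140:300,110:270,::-1],(400,400)),cv2.resize(q[120:280,150:310,::-1],(400,400))]))
E
```

```text
t 2.15 pos [296.7 441.1 231.4] rot [ 3.141  0.    -3.033] F [0.5 0.1 0.4] open 68.2
first rz 0.1 deg, then cm tx -23.75 ty -32.63 tz 13.14
```

View pics/c2.png

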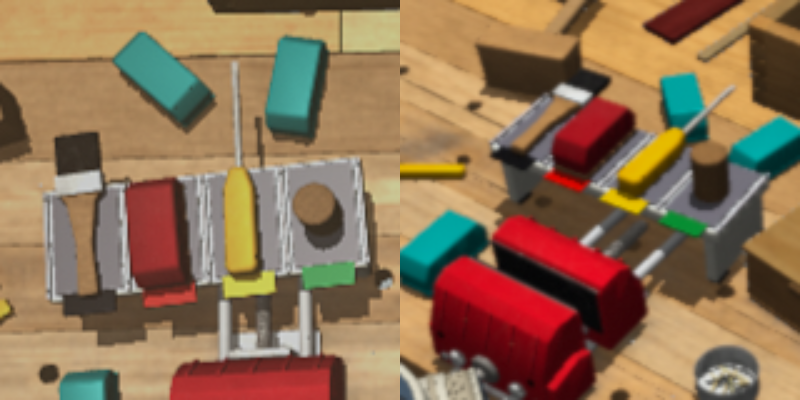

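The pictures show the rack untouched and the arm still away from it. Each row needs every key, so I repeat the move in full.

Request:
move_arm([
  {"tx": -2.64, "ty": -3.63, "tz": 0, "rx": 0, "ry": 0, "rz": 0, "gripper": 0.6},
  {"tx": -2.64, "ty": -3.63, "tz": 0, "rx": 0, "ry": 0, "rz": 0, "gripper": 0.6},
  {"tx": -2.64, "ty": -3.63, "tz": 0, "rx": 0, "ry": 0, "rz": 0, "gripper": 0.6},
  {"tx": -2.64, "ty": -3.63, "tz": 0, "rx": 0, "ry": 0, "rz": 0, "gripper": 0.6},
  {"tx": -2.64, "ty": -3.63, "tz": 0, "rx": 0, "ry": 0, "rz": 0, "gripper": 0.6},
  {"tx": -2.64, "ty": -3.63, "tz": 0, "rx": 0, "ry": 0, "rz": 0, "gripper": 0.6},
  {"tx": -2.64, "ty": -3.63, "tz": 0, "rx": 0, "ry": 0, "rz": 0, "gripper": 0.6},
  {"tx": -2.64, "ty": -3.63, "tz": 1.5, "rx": 0, "ry": 0, "rz": 0, "gripper": 0.6},
  {"tx": -2.64, "ty": -3.63, "tz": 1.5, "rx": 0, "ry": 0, "rz": 0, "gripper": 0.6},
  {"tx": 0, "ty": 0, "tz": 0, "rx": 0, "ry": 0, "rz": 0, "gripper": 0.6},
], squeeze=30)

```text
clock: 3.25
eef_pos: [569.4, 139.8, 199.4]
tcp_rot: [-3.14, -0.001, -3.037]
contact_force: [-0.5, 1.0, -0.3]
opening: 0.803
```

```bash
python3 go.py 567.7 142 100 .107; python3 - <<'E'
from h import *
p,_=r.grab_frame("top"); q,_=r.grab_frame("scene")
cv2.imwrite("pics/c3.png",np.hstack([cv2.resize(p[140:300,150:310,::-1],(400,400)),cv2.resize(q[100:260,200:360,::-1],(400,400))]))
E
```

```text
t 3.25 pos [569.4 139.8 199.4] rot [-3.140e+00 -1.000e-03 -3.037e+00] F [-0.5  1.  -0.3] open 68.2
first rz -0.1 deg, then cm tx 0.14 ty 0.23 tz 9.94
```

View pics/c3.png

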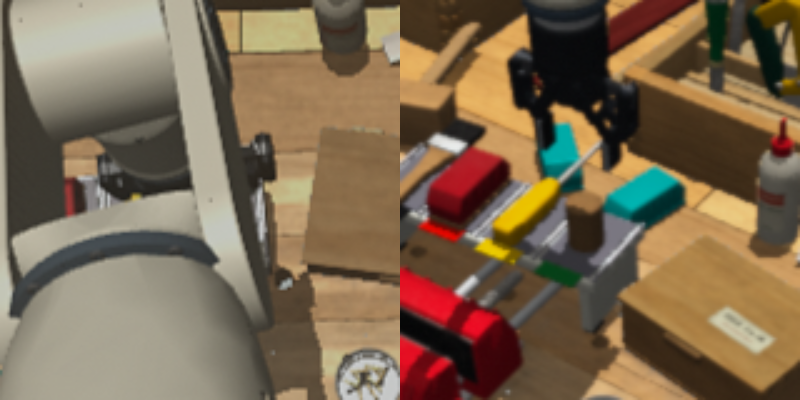

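The fingers straddle the dog with the opening along the row. I go down and grip.

Request:
move_arm([
  {"tx": 0.1, "ty": 0.1, "tz": 2.5, "rx": 0, "ry": 0, "rz": 0, "gripper": 0.6},
  {"tx": 0, "ty": 0.1, "tz": 2.5, "rx": 0, "ry": 0, "rz": 0, "gripper": 0.6},
  {"tx": 0, "ty": 0, "tz": 2.5, "rx": 0, "ry": 0, "rz": 0, "gripper": 0.6},
  {"tx": 0, "ty": 0, "tz": 2.4, "rx": 0, "ry": 0, "rz": 0, "gripper": 0.6},
  {"tx": 0, "ty": 0, "tz": 0, "rx": 0, "ry": 0, "rz": 0, "gripper": 0.6},
  {"tx": 0, "ty": 0, "tz": 0, "rx": 0, "ry": 0, "rz": 0, "gripper": -0.4},
  {"tx": 0, "ty": 0, "tz": 0, "rx": 0, "ry": 0, "rz": 0, "gripper": -0.4},
  {"tx": 0, "ty": 0, "tz": 0, "rx": 0, "ry": 0, "rz": 0, "gripper": -0.4},
  {"tx": 0, "ty": 0, "tz": 0, "rx": 0, "ry": 0, "rz": 0, "gripper": -0.4},
  {"tx": 0, "ty": 0, "tz": 0, "rx": 0, "ry": 0, "rz": 0, "gripper": -0.4},
], squeeze=30)

```text
clock: 4.35
eef_pos: [567.0, 145.8, 104.0]
tcp_rot: [3.141, 0.003, -3.034]
contact_force: [-2.0, 2.0, 6.4]
opening: 0.464
```

Request:
move_arm([
  {"tx": 0, "ty": 0, "tz": -0.5, "rx": 0, "ry": 0, "rz": 0, "gripper": -0.4},
  {"tx": 0, "ty": 0, "tz": -2, "rx": 0, "ry": 0, "rz": 0, "gripper": -0.4},
  {"tx": 0, "ty": 0, "tz": -3, "rx": 0, "ry": 0, "rz": 0, "gripper": -0.4},
  {"tx": 0, "ty": 0, "tz": -3, "rx": 0, "ry": 0, "rz": 0, "gripper": -0.4},
  {"tx": 0, "ty": 0, "tz": -3, "rx": 0, "ry": 0, "rz": 0, "gripper": -0.4},
  {"tx": 0, "ty": 0, "tz": 0, "rx": 0, "ry": 0, "rz": 0, "gripper": -0.4},
  {"tx": 0, "ty": 0, "tz": 0, "rx": 0, "ry": 0, "rz": 0, "gripper": -0.4},
], squeeze=30)

```text
clock: 5.05
eef_pos: [566.3, 145.0, 218.3]
tcp_rot: [3.141, 0.002, -3.034]
contact_force: [-0.4, 0.1, -1.1]
opening: 0.458
```

```bash
python3 go.py 514.3 -216.8 220 -.127; python3 - <<'E'
from h import *
q,W=cloud("scene")
# dog: brown points below gripper
Z=W[...,2]; m=(abs(W[...,0]-567)<60)&(abs(W[...,1]-143)<45)&(Z>150)&(Z<240)
print(np.round(np.nanpercentile(Z[m],[1,5,50]),0))
cv2.imwrite("pics/c4.png",cv2.resize(q[100:260,200:360,::-1],(500,500)))
E
```

```text
t 5.05 pos [566.3 145.  218.3] rot [ 3.141e+00  2.000e-03 -3.034e+00] F [-0.4  0.1 -1.1] open 38.9
first rz 13.4 deg, then cm tx 0.57 ty -36.55 tz -0.17
[203. 205. 227.]
```

View pics/c4.png

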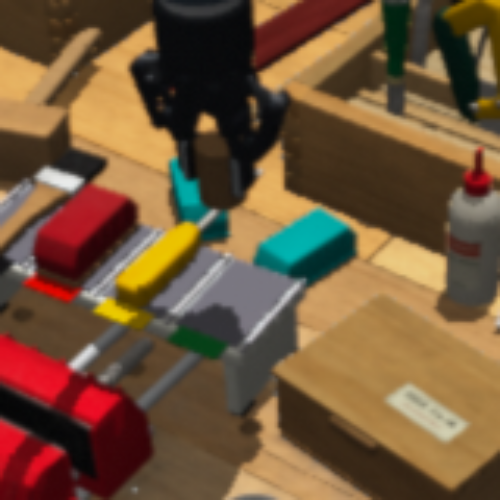

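Dog is held upright, its underside about 15 mm below the TCP, and its bay is clear. On to the blue rack.

Request:
move_arm([
  {"tx": 0, "ty": 0, "tz": 0, "rx": 0, "ry": 0, "rz": 6.7, "gripper": -0.4},
  {"tx": 0, "ty": 0, "tz": 0, "rx": 0, "ry": 0, "rz": 6.7, "gripper": -0.4},
  {"tx": 0, "ty": -4, "tz": 0, "rx": 0, "ry": 0, "rz": 0, "gripper": -0.4},
  {"tx": 0, "ty": -4, "tz": 0, "rx": 0, "ry": 0, "rz": 0, "gripper": -0.4},
  {"tx": 0.2, "ty": -4, "tz": 0, "rx": 0, "ry": 0, "rz": 0, "gripper": -0.4},
  {"tx": 0.2, "ty": -4, "tz": 0, "rx": 0, "ry": 0, "rz": 0, "gripper": -0.4},
  {"tx": 0.2, "ty": -4, "tz": 0, "rx": 0, "ry": 0, "rz": 0, "gripper": -0.4},
  {"tx": 0, "ty": -4, "tz": 0, "rx": 0, "ry": 0, "rz": 0, "gripper": -0.4},
  {"tx": 0, "ty": -4, "tz": 0, "rx": 0, "ry": 0, "rz": 0, "gripper": -0.4},
  {"tx": 0, "ty": -4, "tz": 0, "rx": 0, "ry": 0, "rz": 0, "gripper": -0.4},
  {"tx": 0, "ty": -4.5, "tz": 0, "rx": 0, "ry": 0, "rz": 0, "gripper": -0.4},
  {"tx": 0, "ty": 0, "tz": 0, "rx": 0, "ry": 0, "rz": 0, "gripper": -0.4},
], squeeze=30)

```text
clock: 6.3
eef_pos: [512.6, -220.5, 215.9]
tcp_rot: [-3.141, -0.002, 3.012]
contact_force: [-0.0, -0.1, -0.4]
opening: 0.46
```

```bash
python3 go.py 514.3 -216.8 104 -.127; python3 - <<'E'
from h import *
q,W=cloud("scene")
Z=W[...,2]; m=(abs(W[...,0]-514)<45)&(abs(W[...,1]+217)<35)&(Z>150)&(Z<235)
print(np.round(np.nanpercentile(Z[m],[1,5,50]),0))
E
```

```text
t 6.3 pos [ 512.6 -220.5  215.9] rot [-3.141e+00 -2.000e-03  3.012e+00] F [-0.  -0.1 -0.4] open 39.1
first rz -0.2 deg, then cm tx -0.12 ty 0.39 tz 11.19
[201. 203. 222.]
```

Request:
move_arm([
  {"tx": -0.1, "ty": 0.2, "tz": 2.5, "rx": 0, "ry": 0, "rz": 0, "gripper": -0.4},
  {"tx": 0, "ty": 0.2, "tz": 3, "rx": 0, "ry": 0, "rz": 0, "gripper": -0.4},
  {"tx": 0, "ty": 0, "tz": 3, "rx": 0, "ry": 0, "rz": 0, "gripper": -0.4},
  {"tx": 0, "ty": 0, "tz": 2, "rx": 0, "ry": 0, "rz": 0, "gripper": -0.4},
  {"tx": 0, "ty": 0, "tz": 0.6, "rx": 0, "ry": 0, "rz": 0, "gripper": -0.4},
  {"tx": 0, "ty": 0, "tz": 0, "rx": 0, "ry": 0, "rz": 0, "gripper": -0.4},
  {"tx": 0, "ty": 0, "tz": 0, "rx": 0, "ry": 0, "rz": 0, "gripper": -0.4},
], squeeze=30)

```text
clock: 7.05
eef_pos: [516.2, -212.1, 106.9]
tcp_rot: [-3.141, 0.001, 3.016]
contact_force: [0.3, 0.2, -0.9]
opening: 0.462
```

Request:
move_arm([
  {"tx": 0.1, "ty": -0.5, "tz": 0, "rx": 0, "ry": 0, "rz": 0, "gripper": -0.4},
  {"tx": 0, "ty": 0, "tz": 0, "rx": 0, "ry": 0, "rz": 0, "gripper": -0.4},
  {"tx": 0, "ty": 0, "tz": 0.3, "rx": 0, "ry": 0, "rz": 0, "gripper": -0.4},
  {"tx": 0, "ty": 0, "tz": 0, "rx": 0, "ry": 0, "rz": 0, "gripper": -0.4},
  {"tx": 0, "ty": 0, "tz": 0, "rx": 0, "ry": 0, "rz": 0, "gripper": -0.4},
], squeeze=30)

```text
clock: 7.55
eef_pos: [513.9, -217.3, 103.3]
tcp_rot: [3.142, -0.0, 3.015]
contact_force: [0.2, 1.0, 0.5]
opening: 0.464
```

Request:
move_arm([
  {"tx": 0, "ty": 0, "tz": 0.1, "rx": 0, "ry": 0, "rz": 0, "gripper": -0.4},
  {"tx": 0, "ty": 0, "tz": 0.1, "rx": 0, "ry": 0, "rz": 0, "gripper": -0.4},
  {"tx": 0, "ty": 0, "tz": 0, "rx": 0, "ry": 0, "rz": 0, "gripper": -0.4},
  {"tx": 0, "ty": 0, "tz": 0, "rx": 0, "ry": 0, "rz": 0, "gripper": -0.4},
], squeeze=30)

```text
clock: 7.95
eef_pos: [514.0, -217.2, 101.2]
tcp_rot: [3.142, -0.0, 3.016]
contact_force: [-0.0, 0.4, -0.1]
opening: 0.464
```

Request:
move_arm([
  {"tx": 0, "ty": 0, "tz": 0.1, "rx": 0, "ry": 0, "rz": 0, "gripper": -0.4},
  {"tx": 0, "ty": 0, "tz": 0.1, "rx": 0, "ry": 0, "rz": 0, "gripper": -0.4},
  {"tx": 0, "ty": 0, "tz": 0, "rx": 0, "ry": 0, "rz": 0, "gripper": -0.4},
  {"tx": 0, "ty": 0, "tz": 0, "rx": 0, "ry": 0, "rz": 0, "gripper": -0.4},
], squeeze=30)

```text
clock: 8.35
eef_pos: [514.1, -217.3, 101.0]
tcp_rot: [-3.142, 0.0, 3.016]
contact_force: [-7.3, 1.9, 20.3]
opening: 0.463
```

Contact at TCP 101, as expected. I ease off, release and rise.

Request:
move_arm([
  {"tx": 0, "ty": 0, "tz": -0.15, "rx": 0, "ry": 0, "rz": 0, "gripper": -0.4},
  {"tx": 0, "ty": 0, "tz": 0, "rx": 0, "ry": 0, "rz": 0, "gripper": -0.4},
  {"tx": 0, "ty": 0, "tz": 0, "rx": 0, "ry": 0, "rz": 0, "gripper": 0.35},
  {"tx": 0, "ty": 0, "tz": 0, "rx": 0, "ry": 0, "rz": 0, "gripper": 0.35},
  {"tx": 0, "ty": 0, "tz": 0, "rx": 0, "ry": 0, "rz": 0, "gripper": 0.35},
  {"tx": 0, "ty": 0, "tz": -1, "rx": 0, "ry": 0, "rz": 0, "gripper": 0.35},
  {"tx": 0, "ty": 0, "tz": -3, "rx": 0, "ry": 0, "rz": 0, "gripper": 0.35},
  {"tx": 0, "ty": 0, "tz": -4, "rx": 0, "ry": 0, "rz": 0, "gripper": 0.35},
  {"tx": 0, "ty": 0, "tz": -4, "rx": 0, "ry": 0, "rz": 0, "gripper": 0.35},
  {"tx": 0, "ty": 0, "tz": 0, "rx": 0, "ry": 0, "rz": 0, "gripper": 0.35},
  {"tx": 0, "ty": 0, "tz": 0, "rx": 0, "ry": 0, "rz": 0, "gripper": 0.35},
  {"tx": 0, "ty": 0, "tz": 0, "rx": 0, "ry": 0, "rz": 0, "gripper": 0.35},
], squeeze=30)

```text
clock: 9.55
eef_pos: [513.4, -217.0, 220.1]
tcp_rot: [3.141, -0.001, 3.016]
contact_force: [-1.2, 0.0, -1.2]
opening: 0.675
```

```bash
python3 go.py 559.6 218.5 200 .107; python3 - <<'E'
from fit import *
q=[499.9,-329.9,-.127]
for n in("scene",):
    p,W=cloud(n); A=W[np.isfinite(W[...,0])]; R=rel(q,A[:,:2])
    s=(A[:,2]>132)&(A[:,2]<150)&(abs(R[:,0])<55)&(abs(R[:,1]-114)<38); print(s.sum(),R[s].mean(0),np.median(A[s,2]),cv2.minAreaRect(R[s].astype(np.float32)))
E
```

```text
t 9.55 pos [ 513.4 -217.   220.1] rot [ 3.141e+00 -1.000e-03  3.016e+00] F [-1.2  0.  -1.2] open 57.4
first rz -13.4 deg, then cm tx -9.25 ty 42.81 tz 2.01
200 [  2.45372429 110.31801894] 139.70193299204357 ((3.80367374420166, 111.98348999023438), (41.20000457763672, 37.50952911376953), 37.58245086669922)
```

Dog stands in the middle of its bay. Next, the screwdriver.

Request:
move_arm([
  {"tx": 0, "ty": 0, "tz": 0, "rx": 0, "ry": 0, "rz": -6.7, "gripper": 0.35},
  {"tx": 0, "ty": 0, "tz": 0, "rx": 0, "ry": 0, "rz": -6.7, "gripper": 0.35},
  {"tx": -0.92, "ty": 4.28, "tz": 0, "rx": 0, "ry": 0, "rz": 0, "gripper": 0.35},
  {"tx": -0.92, "ty": 4.28, "tz": 0, "rx": 0, "ry": 0, "rz": 0, "gripper": 0.35},
  {"tx": -0.92, "ty": 4.28, "tz": 0, "rx": 0, "ry": 0, "rz": 0, "gripper": 0.35},
  {"tx": -0.92, "ty": 4.28, "tz": 0, "rx": 0, "ry": 0, "rz": 0, "gripper": 0.35},
  {"tx": -0.92, "ty": 4.28, "tz": 0, "rx": 0, "ry": 0, "rz": 0, "gripper": 0.35},
  {"tx": -0.92, "ty": 4.28, "tz": 0, "rx": 0, "ry": 0, "rz": 0, "gripper": 0.35},
  {"tx": -0.92, "ty": 4.28, "tz": 0, "rx": 0, "ry": 0, "rz": 0, "gripper": 0.35},
  {"tx": -0.92, "ty": 4.28, "tz": 0, "rx": 0, "ry": 0, "rz": 0, "gripper": 0.35},
  {"tx": -0.92, "ty": 4.28, "tz": 0, "rx": 0, "ry": 0, "rz": 0, "gripper": 0.35},
  {"tx": -0.92, "ty": 4.28, "tz": 0, "rx": 0, "ry": 0, "rz": 0, "gripper": 0.35},
], squeeze=30)

```text
clock: 10.8
eef_pos: [558.7, 219.8, 219.3]
tcp_rot: [-3.141, -0.002, -3.034]
contact_force: [-0.3, 0.2, 0.6]
opening: 0.672
```

Request:
move_arm([
  {"tx": 0, "ty": 0, "tz": 2, "rx": 0, "ry": 0, "rz": 0, "gripper": 0.35},
  {"tx": 0, "ty": 0, "tz": 0, "rx": 0, "ry": 0, "rz": 0, "gripper": 0.35},
  {"tx": 0, "ty": 0, "tz": 0, "rx": 0, "ry": 0, "rz": 0, "gripper": 0.35},
  {"tx": 0, "ty": 0, "tz": 0, "rx": 0, "ry": 0, "rz": 0, "gripper": 0.35},
  {"tx": 0, "ty": 0, "tz": 0, "rx": 0, "ry": 0, "rz": 0, "gripper": 0.35},
], squeeze=30)

```text
clock: 11.3
eef_pos: [559.8, 217.4, 201.4]
tcp_rot: [3.141, 0.001, -3.035]
contact_force: [0.2, -0.1, 0.3]
opening: 0.675
```

```bash
python3 go.py 559.6 218.5 93 .107
```

```text
t 11.3 pos [559.8 217.4 201.4] rot [ 3.141e+00  1.000e-03 -3.035e+00] F [ 0.2 -0.1  0.3] open 57.4
first rz -0.0 deg, then cm tx 0.01 ty 0.11 tz 10.84
```

Request:
move_arm([
  {"tx": 0, "ty": 0.1, "tz": 3, "rx": 0, "ry": 0, "rz": 0, "gripper": 0.35},
  {"tx": 0, "ty": 0, "tz": 3, "rx": 0, "ry": 0, "rz": 0, "gripper": 0.35},
  {"tx": 0, "ty": 0, "tz": 3, "rx": 0, "ry": 0, "rz": 0, "gripper": 0.35},
  {"tx": 0, "ty": 0, "tz": 1.5, "rx": 0, "ry": 0, "rz": 0, "gripper": 0.35},
  {"tx": 0, "ty": 0, "tz": 0.4, "rx": 0, "ry": 0, "rz": 0, "gripper": 0.35},
  {"tx": 0, "ty": 0, "tz": 0, "rx": 0, "ry": 0, "rz": 0, "gripper": 0.35},
  {"tx": 0, "ty": 0, "tz": 0, "rx": 0, "ry": 0, "rz": 0, "gripper": 0.35},
  {"tx": 0, "ty": 0, "tz": 0, "rx": 0, "ry": 0, "rz": 0, "gripper": 0.35},
], squeeze=40)

```text
clock: 12.1
eef_pos: [560.2, 219.5, 93.2]
tcp_rot: [3.141, 0.002, -3.034]
contact_force: [-0.0, -0.4, -0.9]
opening: 0.676
```

Request:
move_arm([
  {"tx": 0, "ty": 0, "tz": 0.2, "rx": 0, "ry": 0, "rz": 0, "gripper": -0.6},
  {"tx": 0, "ty": 0, "tz": 0, "rx": 0, "ry": 0, "rz": 0, "gripper": -0.6},
  {"tx": 0, "ty": 0, "tz": 0, "rx": 0, "ry": 0, "rz": 0, "gripper": -0.6},
  {"tx": 0, "ty": 0, "tz": 0, "rx": 0, "ry": 0, "rz": 0, "gripper": -0.6},
  {"tx": 0, "ty": 0, "tz": 0, "rx": 0, "ry": 0, "rz": 0, "gripper": -0.6},
  {"tx": 0, "ty": 0, "tz": 0, "rx": 0, "ry": 0, "rz": 0, "gripper": -0.6},
], squeeze=40)

```text
clock: 12.7
eef_pos: [559.6, 219.2, 90.4]
tcp_rot: [3.141, 0.001, -3.034]
contact_force: [-1.2, -0.5, 6.5]
opening: 0.341
```

Request:
move_arm([
  {"tx": 0, "ty": 0, "tz": -0.5, "rx": 0, "ry": 0, "rz": 0, "gripper": -0.6},
  {"tx": 0, "ty": 0, "tz": -2, "rx": 0, "ry": 0, "rz": 0, "gripper": -0.6},
  {"tx": 0, "ty": 0, "tz": -3, "rx": 0, "ry": 0, "rz": 0, "gripper": -0.6},
  {"tx": 0, "ty": 0, "tz": -3, "rx": 0, "ry": 0, "rz": 0, "gripper": -0.6},
  {"tx": 0, "ty": 0, "tz": -3, "rx": 0, "ry": 0, "rz": 0, "gripper": -0.6},
  {"tx": 0, "ty": 0, "tz": 0, "rx": 0, "ry": 0, "rz": 0, "gripper": -0.6},
  {"tx": 0, "ty": 0, "tz": 0, "rx": 0, "ry": 0, "rz": 0, "gripper": -0.6},
  {"tx": 0, "ty": 0, "tz": 0, "rx": 0, "ry": 0, "rz": 0, "gripper": -0.6},
], squeeze=40)

```text
clock: 13.5
eef_pos: [558.4, 218.8, 203.5]
tcp_rot: [-3.141, -0.002, -3.034]
contact_force: [-1.2, 0.3, -2.4]
opening: 0.341
```

```bash
python3 go.py 504.7 -292.2 205 -.127; python3 - <<'E'
from h import *
q,W=cloud("scene")
cv2.imwrite("pics/c5.png",cv2.resize(q[60:260,200:400,::-1],(600,600)))
E
```

```text
t 13.5 pos [558.4 218.8 203.5] rot [-3.141e+00 -2.000e-03 -3.034e+00] F [-1.2  0.3 -2.4] open 29.0
first rz 13.5 deg, then cm tx -1.14 ty -51.37 tz -0.15
```

View pics/c5.png

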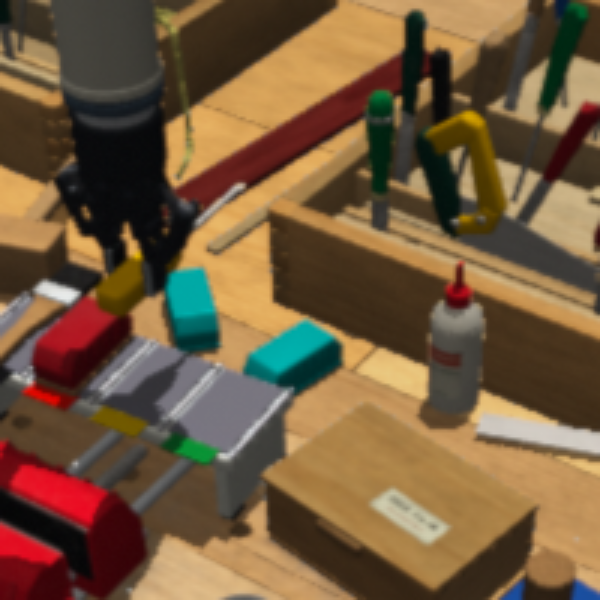

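Held level. Carry it over.

Request:
move_arm([
  {"tx": 0, "ty": 0, "tz": -2, "rx": 0, "ry": 0, "rz": 6.7, "gripper": -0.6},
  {"tx": 0, "ty": 0, "tz": 0, "rx": 0, "ry": 0, "rz": 6.8, "gripper": -0.6},
  {"tx": -0.1, "ty": -4.7, "tz": 0, "rx": 0, "ry": 0, "rz": 0, "gripper": -0.6},
  {"tx": -0.1, "ty": -4.7, "tz": 0, "rx": 0, "ry": 0, "rz": 0, "gripper": -0.6},
  {"tx": -0.1, "ty": -4.7, "tz": 0, "rx": 0, "ry": 0, "rz": 0, "gripper": -0.6},
  {"tx": -0.1, "ty": -4.7, "tz": 0, "rx": 0, "ry": 0, "rz": 0, "gripper": -0.6},
  {"tx": -0.1, "ty": -4.7, "tz": 0, "rx": 0, "ry": 0, "rz": 0, "gripper": -0.6},
  {"tx": -0.1, "ty": -4.7, "tz": 0, "rx": 0, "ry": 0, "rz": 0, "gripper": -0.6},
  {"tx": -0.1, "ty": -4.7, "tz": 0, "rx": 0, "ry": 0, "rz": 0, "gripper": -0.6},
  {"tx": -0.1, "ty": -4.7, "tz": 0, "rx": 0, "ry": 0, "rz": 0, "gripper": -0.6},
  {"tx": -0.1, "ty": -4.7, "tz": 0, "rx": 0, "ry": 0, "rz": 0, "gripper": -0.6},
  {"tx": -0.1, "ty": -4.7, "tz": 0, "rx": 0, "ry": 0, "rz": 0, "gripper": -0.6},
], squeeze=40)

```text
clock: 14.75
eef_pos: [508.2, -249.9, 223.5]
tcp_rot: [3.141, -0.002, 3.014]
contact_force: [1.1, 0.2, -1.4]
opening: 0.343
```

Request:
move_arm([
  {"tx": -0.1, "ty": -4.4, "tz": 0, "rx": 0, "ry": 0, "rz": 0, "gripper": -0.6},
  {"tx": 0, "ty": 0, "tz": 0, "rx": 0, "ry": 0, "rz": 0, "gripper": -0.6},
  {"tx": 0, "ty": 0, "tz": 2, "rx": 0, "ry": 0, "rz": 0, "gripper": -0.6},
  {"tx": 0, "ty": 0, "tz": 2, "rx": 0, "ry": 0, "rz": 0, "gripper": -0.6},
  {"tx": 0, "ty": 0, "tz": 0, "rx": 0, "ry": 0, "rz": 0, "gripper": -0.6},
  {"tx": 0, "ty": 0, "tz": 0, "rx": 0, "ry": 0, "rz": 0, "gripper": -0.6},
  {"tx": 0, "ty": 0, "tz": 0, "rx": 0, "ry": 0, "rz": 0, "gripper": -0.6},
], squeeze=40)

```text
clock: 15.45
eef_pos: [505.2, -291.9, 185.4]
tcp_rot: [-3.141, 0.001, 3.014]
contact_force: [0.4, 0.4, -1.3]
opening: 0.346
```

```bash
python3 go.py 504.7 -292.2 90 -.127; python3 - <<'E'
from fit import *
q=[499.9,-329.9,-.127]
p,W=cloud("scene"); A=W[np.isfinite(W[...,0])]; R=rel(q,A[:,:2])
s=(abs(R[:,1]-38)<60)&(R[:,0]>60)&(R[:,0]<200)&(A[:,2]>60)
print(s.sum()); 
if s.sum()>8: print(np.round(np.percentile(R[s],[5,50,95],axis=0)),np.percentile(A[s,2],[5,50,95]),np.polyfit(R[s,0],R[s,1],1))
E
```

```text
t 15.45 pos [ 505.2 -291.9  185.4] rot [-3.141e+00  1.000e-03  3.014e+00] F [ 0.4  0.4 -1.3] open 29.4
first rz -0.0 deg, then cm tx 0.05 ty -0.03 tz 9.54
73
[[ 71.  29.]
 [127.  32.]
 [162.  35.]] [192.36171887 196.2612754  198.82996236] [-2.25344609e-02  3.49062934e+01]
```

Request:
move_arm([
  {"tx": 0, "ty": 0, "tz": 2.5, "rx": 0, "ry": 0, "rz": 0, "gripper": -0.6},
  {"tx": 0, "ty": 0, "tz": 3, "rx": 0, "ry": 0, "rz": 0, "gripper": -0.6},
  {"tx": 0, "ty": 0, "tz": 3, "rx": 0, "ry": 0, "rz": 0, "gripper": -0.6},
  {"tx": 0, "ty": 0, "tz": 0.8, "rx": 0, "ry": 0, "rz": 0, "gripper": -0.6},
  {"tx": 0, "ty": 0, "tz": 0, "rx": 0, "ry": 0, "rz": 0, "gripper": -0.6},
  {"tx": 0, "ty": 0, "tz": 0, "rx": 0, "ry": 0, "rz": 0, "gripper": -0.6},
  {"tx": 0, "ty": 0, "tz": 0, "rx": 0, "ry": 0, "rz": 0, "gripper": -0.6},
], squeeze=40)

```text
clock: 16.2
eef_pos: [505.8, -292.7, 93.5]
tcp_rot: [-3.14, 0.003, 3.014]
contact_force: [0.9, -0.3, -1.3]
opening: 0.343
```

Request:
move_arm([
  {"tx": 0, "ty": 0, "tz": 0.1, "rx": 0, "ry": 0, "rz": 0, "gripper": -0.6},
  {"tx": 0, "ty": 0, "tz": 0.1, "rx": 0, "ry": 0, "rz": 0, "gripper": -0.6},
  {"tx": 0, "ty": 0, "tz": 0, "rx": 0, "ry": 0, "rz": 0, "gripper": -0.6},
  {"tx": 0, "ty": 0, "tz": 0, "rx": 0, "ry": 0, "rz": 0, "gripper": -0.6},
], squeeze=40)

```text
clock: 16.6
eef_pos: [504.7, -292.1, 89.9]
tcp_rot: [-3.142, 0.0, 3.014]
contact_force: [-0.1, 1.3, -1.1]
opening: 0.343
```

Request:
move_arm([
  {"tx": 0, "ty": 0, "tz": 0.1, "rx": 0, "ry": 0, "rz": 0, "gripper": -0.6},
  {"tx": 0, "ty": 0, "tz": 0.1, "rx": 0, "ry": 0, "rz": 0, "gripper": -0.6},
  {"tx": 0, "ty": 0, "tz": 0, "rx": 0, "ry": 0, "rz": 0, "gripper": -0.6},
  {"tx": 0, "ty": 0, "tz": 0, "rx": 0, "ry": 0, "rz": 0, "gripper": -0.6},
], squeeze=40)

```text
clock: 17.0
eef_pos: [504.6, -292.0, 87.7]
tcp_rot: [3.142, -0.0, 3.014]
contact_force: [-0.8, 0.5, -2.3]
opening: 0.344
```

Request:
move_arm([
  {"tx": 0, "ty": 0, "tz": 0.1, "rx": 0, "ry": 0, "rz": 0, "gripper": -0.6},
  {"tx": 0, "ty": 0, "tz": 0, "rx": 0, "ry": 0, "rz": 0, "gripper": -0.6},
  {"tx": 0, "ty": 0, "tz": 0, "rx": 0, "ry": 0, "rz": 0, "gripper": -0.6},
], squeeze=40)

```text
clock: 17.3
eef_pos: [504.8, -292.1, 87.4]
tcp_rot: [-3.141, 0.0, 3.014]
contact_force: [-2.0, 0.9, 5.6]
opening: 0.343
```

Request:
move_arm([
  {"tx": 0, "ty": 0, "tz": 0, "rx": 0, "ry": 0, "rz": 0, "gripper": 0.1},
  {"tx": 0, "ty": 0, "tz": 0, "rx": 0, "ry": 0, "rz": 0, "gripper": 0.1},
  {"tx": 0, "ty": 0, "tz": 0, "rx": 0, "ry": 0, "rz": 0, "gripper": 0.1},
  {"tx": 0, "ty": 0, "tz": -1, "rx": 0, "ry": 0, "rz": 0, "gripper": 0.1},
  {"tx": 0, "ty": 0, "tz": -4, "rx": 0, "ry": 0, "rz": 0, "gripper": 0.1},
  {"tx": 0, "ty": 0, "tz": -4.5, "rx": 0, "ry": 0, "rz": 0, "gripper": 0.1},
  {"tx": 0, "ty": 0, "tz": -4, "rx": 0, "ry": 0, "rz": 0, "gripper": 0.5},
  {"tx": 0, "ty": 0, "tz": 0, "rx": 0, "ry": 0, "rz": 0, "gripper": 0.5},
  {"tx": 0, "ty": 0, "tz": 0, "rx": 0, "ry": 0, "rz": 0, "gripper": 0.5},
], squeeze=40)

```text
clock: 18.2
eef_pos: [505.2, -292.3, 223.4]
tcp_rot: [-3.141, 0.003, 3.014]
contact_force: [-0.1, -0.4, -1.3]
opening: 0.748
```

```bash
python3 go.py 551.4 294.5 200 .107; python3 - <<'E'
from fit import *
q=[499.9,-329.9,-.127]
p,W=cloud("scene"); A=W[np.isfinite(W[...,0])]; R=rel(q,A[:,:2])
s=(abs(R[:,1]-38)<34)&(R[:,0]>-70)&(R[:,0]<170)&(A[:,2]>92)&(A[:,2]<125)
print(s.sum(),np.round(np.percentile(R[s],[2,50,98],axis=0)),np.percentile(A[s,2],[5,50,95]))
s2=s&(R[:,0]<56);print(cv2.minAreaRect(R[s2].astype(np.float32)));s3=s&(R[:,0]>70);print(np.polyfit(R[s3,0],A[s3,2],1),np.median(A[s3,2]))
cv2.imwrite("pics/c6.png",cv2.resize(p[180:380,320:520,::-1],(600,600)))
E
```

```text
t 18.2 pos [ 505.2 -292.3  223.4] rot [-3.141e+00  3.000e-03  3.014e+00] F [-0.1 -0.4 -1.3] open 63.6
first rz -13.5 deg, then cm tx -10.86 ty 57.85 tz 2.34
609 [[-44.  21.]
 [  7.  33.]
 [152.  50.]] [ 95.14060898 106.56866358 110.39908423]
((4.69537353515625, 36.208839416503906), (31.398977279663086, 101.97733306884766), 88.75625610351562)
[-8.64042373e-03  9.93408471e+01] 98.46081129530143
```

View pics/c6.png

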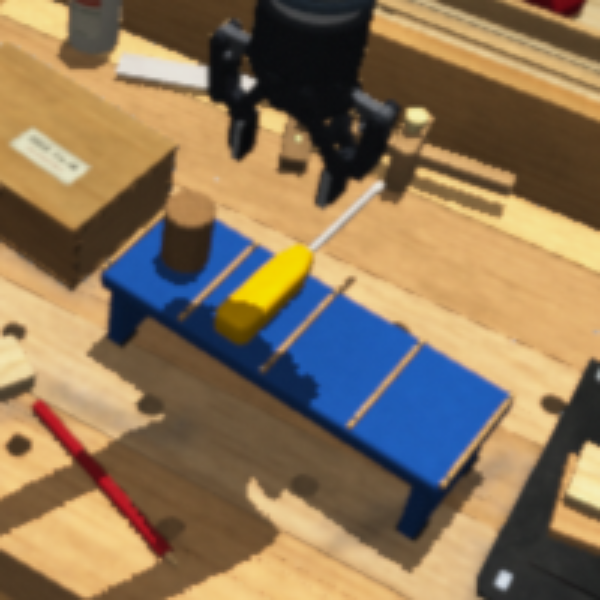

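The dog and screwdriver lie centred in their bays. Next, the block.

Request:
move_arm([
  {"tx": 0, "ty": 0, "tz": 0, "rx": 0, "ry": 0, "rz": -6.7, "gripper": 0.5},
  {"tx": 0, "ty": 0, "tz": 0, "rx": 0, "ry": 0, "rz": -6.8, "gripper": 0.5},
  {"tx": -0.9, "ty": 4.8, "tz": 0, "rx": 0, "ry": 0, "rz": 0, "gripper": 0.5},
  {"tx": -0.9, "ty": 4.8, "tz": 0, "rx": 0, "ry": 0, "rz": 0, "gripper": 0.5},
  {"tx": -0.9, "ty": 4.8, "tz": 0, "rx": 0, "ry": 0, "rz": 0, "gripper": 0.5},
  {"tx": -0.9, "ty": 4.8, "tz": 0, "rx": 0, "ry": 0, "rz": 0, "gripper": 0.5},
  {"tx": -0.9, "ty": 4.8, "tz": 0, "rx": 0, "ry": 0, "rz": 0, "gripper": 0.5},
  {"tx": -0.9, "ty": 4.8, "tz": 0, "rx": 0, "ry": 0, "rz": 0, "gripper": 0.5},
  {"tx": -0.9, "ty": 4.8, "tz": 0, "rx": 0, "ry": 0, "rz": 0, "gripper": 0.5},
  {"tx": -0.9, "ty": 4.8, "tz": 0, "rx": 0, "ry": 0, "rz": 0, "gripper": 0.5},
  {"tx": -0.9, "ty": 4.8, "tz": 0, "rx": 0, "ry": 0, "rz": 0, "gripper": 0.5},
  {"tx": -0.9, "ty": 4.8, "tz": 0, "rx": 0, "ry": 0, "rz": 0, "gripper": 0.5},
], squeeze=40)

```text
clock: 19.45
eef_pos: [541.4, 196.5, 220.1]
tcp_rot: [-3.141, -0.003, -3.034]
contact_force: [0.8, -0.6, 1.1]
opening: 0.751
```

Request:
move_arm([
  {"tx": -0.9, "ty": 4.8, "tz": 0, "rx": 0, "ry": 0, "rz": 0, "gripper": 0.5},
  {"tx": -0.9, "ty": 4.8, "tz": 0, "rx": 0, "ry": 0, "rz": 0, "gripper": 0.5},
  {"tx": 0, "ty": 0, "tz": 2.5, "rx": 0, "ry": 0, "rz": 0, "gripper": 0.5},
  {"tx": 0, "ty": 0, "tz": 3, "rx": 0, "ry": 0, "rz": 0, "gripper": 0.5},
  {"tx": 0, "ty": 0, "tz": 0, "rx": 0, "ry": 0, "rz": 0, "gripper": 0.5},
  {"tx": 0, "ty": 0, "tz": 0, "rx": 0, "ry": 0, "rz": 0, "gripper": 0.5},
  {"tx": 0, "ty": 0, "tz": 0, "rx": 0, "ry": 0, "rz": 0, "gripper": 0.5},
  {"tx": 0, "ty": 0, "tz": 0, "rx": 0, "ry": 0, "rz": 0, "gripper": 0.5},
], squeeze=40)

```text
clock: 20.25
eef_pos: [550.9, 292.2, 168.2]
tcp_rot: [3.141, 0.002, -3.034]
contact_force: [-0.3, -0.7, 0.5]
opening: 0.75
```

```bash
python3 go.py 551.4 294.5 96 .107
```

```text
t 20.25 pos [550.9 292.2 168.2] rot [ 3.141e+00  2.000e-03 -3.034e+00] F [-0.3 -0.7  0.5] open 63.8
first rz 0.0 deg, then cm tx -0.07 ty 0.22 tz 7.22
```

Request:
move_arm([
  {"tx": 0, "ty": 0.2, "tz": 1.5, "rx": 0, "ry": 0, "rz": 0, "gripper": 0.5},
  {"tx": 0, "ty": 0, "tz": 2.5, "rx": 0, "ry": 0, "rz": 0, "gripper": 0.5},
  {"tx": 0, "ty": 0, "tz": 2.5, "rx": 0, "ry": 0, "rz": 0, "gripper": 0.5},
  {"tx": 0, "ty": 0, "tz": 0.7, "rx": 0, "ry": 0, "rz": 0, "gripper": 0.5},
  {"tx": 0, "ty": 0, "tz": 0, "rx": 0, "ry": 0, "rz": 0, "gripper": 0.5},
  {"tx": 0, "ty": 0, "tz": 0, "rx": 0, "ry": 0, "rz": 0, "gripper": 0.5},
  {"tx": 0, "ty": 0, "tz": 0, "rx": 0, "ry": 0, "rz": 0, "gripper": -0.3},
  {"tx": 0, "ty": 0, "tz": 0, "rx": 0, "ry": 0, "rz": 0, "gripper": -0.3},
  {"tx": 0, "ty": 0, "tz": 0, "rx": 0, "ry": 0, "rz": 0, "gripper": -0.3},
  {"tx": 0, "ty": 0, "tz": 0, "rx": 0, "ry": 0, "rz": 0, "gripper": -0.3},
  {"tx": 0, "ty": 0, "tz": 0, "rx": 0, "ry": 0, "rz": 0, "gripper": -0.3},
], squeeze=50)

```text
clock: 21.35
eef_pos: [550.8, 294.7, 96.2]
tcp_rot: [3.141, 0.002, -3.034]
contact_force: [-0.7, 0.3, 6.7]
opening: 0.529
```

Request:
move_arm([
  {"tx": 0, "ty": 0, "tz": -0.5, "rx": 0, "ry": 0, "rz": 0, "gripper": -0.3},
  {"tx": 0, "ty": 0, "tz": -2, "rx": 0, "ry": 0, "rz": 0, "gripper": -0.3},
  {"tx": 0, "ty": 0, "tz": -4, "rx": 0, "ry": 0, "rz": 0, "gripper": -0.3},
  {"tx": 0, "ty": 0, "tz": -4, "rx": 0, "ry": 0, "rz": 0, "gripper": -0.3},
  {"tx": 0, "ty": 0, "tz": -2, "rx": 0, "ry": 0, "rz": 0, "gripper": -0.3},
  {"tx": 0, "ty": 0, "tz": 0, "rx": 0, "ry": 0, "rz": 0, "gripper": -0.3},
  {"tx": 0, "ty": 0, "tz": 0, "rx": 0, "ry": 0, "rz": 0, "gripper": -0.3},
  {"tx": 0, "ty": 0, "tz": 0, "rx": 0, "ry": 0, "rz": 0, "gripper": -0.3},
], squeeze=50)

```text
clock: 22.15
eef_pos: [548.9, 293.6, 218.0]
tcp_rot: [-3.141, -0.003, -3.034]
contact_force: [-0.1, -0.7, -2.6]
opening: 0.53
```

```bash
python3 go.py 495.1 -367.6 215 -.127; python3 - <<'E'
from h import *
q,W=cloud("scene")
cv2.imwrite("pics/c7.png",cv2.resize(q[100:260,160:320,::-1],(480,480)))
E
```

```text
t 22.15 pos [548.9 293.6 218. ] rot [-3.141e+00 -3.000e-03 -3.034e+00] F [-0.1 -0.7 -2.6] open 45.1
first rz 13.5 deg, then cm tx -3.04 ty -66.27 tz 0.30
```

View pics/c7.png

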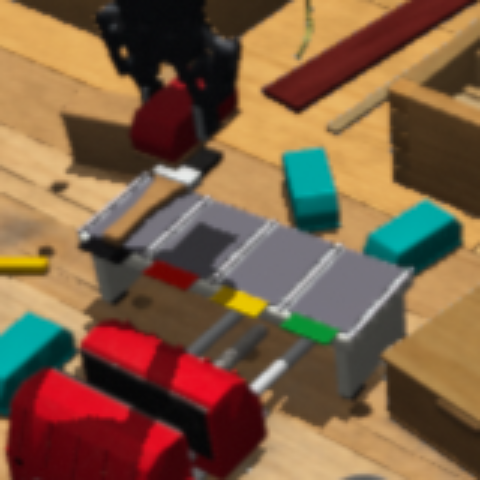

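Request:
move_arm([
  {"tx": 0, "ty": 0, "tz": 0, "rx": 0, "ry": 0, "rz": 6.7, "gripper": -0.3},
  {"tx": 0, "ty": 0, "tz": 0, "rx": 0, "ry": 0, "rz": 6.8, "gripper": -0.3},
  {"tx": -0.2, "ty": -4.7, "tz": 0, "rx": 0, "ry": 0, "rz": 0, "gripper": -0.3},
  {"tx": -0.2, "ty": -4.7, "tz": 0, "rx": 0, "ry": 0, "rz": 0, "gripper": -0.3},
  {"tx": -0.2, "ty": -4.7, "tz": 0, "rx": 0, "ry": 0, "rz": 0, "gripper": -0.3},
  {"tx": -0.2, "ty": -4.7, "tz": 0, "rx": 0, "ry": 0, "rz": 0, "gripper": -0.3},
  {"tx": -0.2, "ty": -4.7, "tz": 0, "rx": 0, "ry": 0, "rz": 0, "gripper": -0.3},
  {"tx": -0.2, "ty": -4.7, "tz": 0, "rx": 0, "ry": 0, "rz": 0, "gripper": -0.3},
  {"tx": -0.2, "ty": -4.7, "tz": 0, "rx": 0, "ry": 0, "rz": 0, "gripper": -0.3},
  {"tx": -0.2, "ty": -4.7, "tz": 0, "rx": 0, "ry": 0, "rz": 0, "gripper": -0.3},
  {"tx": -0.2, "ty": -4.7, "tz": 0, "rx": 0, "ry": 0, "rz": 0, "gripper": -0.3},
  {"tx": -0.2, "ty": -4.7, "tz": 0, "rx": 0, "ry": 0, "rz": 0, "gripper": -0.3},
], squeeze=50)

```text
clock: 23.4
eef_pos: [508.7, -176.2, 218.5]
tcp_rot: [3.141, -0.002, 3.014]
contact_force: [-0.1, 1.2, -1.5]
opening: 0.529
```

Request:
move_arm([
  {"tx": -0.2, "ty": -4.8, "tz": 0, "rx": 0, "ry": 0, "rz": 0, "gripper": -0.3},
  {"tx": -0.3, "ty": -4.8, "tz": 0, "rx": 0, "ry": 0, "rz": 0, "gripper": -0.3},
  {"tx": -0.3, "ty": -4.8, "tz": 0, "rx": 0, "ry": 0, "rz": 0, "gripper": -0.3},
  {"tx": -0.2, "ty": -4.8, "tz": 0, "rx": 0, "ry": 0, "rz": 0, "gripper": -0.3},
  {"tx": 0, "ty": 0, "tz": 2, "rx": 0, "ry": 0, "rz": 0, "gripper": -0.3},
  {"tx": 0, "ty": 0, "tz": 3, "rx": 0, "ry": 0, "rz": 0, "gripper": -0.3},
  {"tx": 0, "ty": 0, "tz": 1, "rx": 0, "ry": 0, "rz": 0, "gripper": -0.3},
  {"tx": 0, "ty": 0, "tz": 0, "rx": 0, "ry": 0, "rz": 0, "gripper": -0.3},
  {"tx": 0, "ty": 0, "tz": 0, "rx": 0, "ry": 0, "rz": 0, "gripper": -0.3},
  {"tx": 0, "ty": 0, "tz": 0, "rx": 0, "ry": 0, "rz": 0, "gripper": -0.3},
], squeeze=50)

```text
clock: 24.4
eef_pos: [496.1, -366.4, 161.1]
tcp_rot: [-3.141, 0.002, 3.014]
contact_force: [-0.6, -0.0, -2.0]
opening: 0.526
```

```bash
python3 go.py 495.1 -367.6 96 -.127;  python3 - <<'E'
from fit import *
q=[499.9,-329.9,-.127]
p,W=cloud("scene"); A=W[np.isfinite(W[...,0])]; c=p[np.isfinite(W[...,0])].astype(int); R=rel(q,A[:,:2])
s=(A[:,2]>130)&(A[:,2]<210)&(abs(R[:,0])<90)&(abs(R[:,1]+38)<50)&(c[:,0]>2*c[:,1]+20)
print(s.sum(),np.round(np.percentile(R[s],[1,50,99],axis=0)),np.percentile(A[s,2],[1,50,99]))
E
```

```text
t 24.4 pos [ 496.1 -366.4  161.1] rot [-3.141e+00  2.000e-03  3.014e+00] F [-0.6 -0.  -2. ] open 44.7
first rz -0.0 deg, then cm tx 0.08 ty -0.13 tz 6.51
692 [[-46. -61.]
 [-26. -38.]
 [ 25. -17.]] [164.04383552 192.64161923 197.17880864]
```

Request:
move_arm([
  {"tx": 0.3, "ty": -0.1, "tz": 2, "rx": 0, "ry": 0, "rz": 0, "gripper": -0.3},
  {"tx": 0, "ty": 0, "tz": 3, "rx": 0, "ry": 0, "rz": 0, "gripper": -0.3},
  {"tx": 0, "ty": 0, "tz": 1.3, "rx": 0, "ry": 0, "rz": 0, "gripper": -0.3},
  {"tx": 0, "ty": 0, "tz": 0.2, "rx": 0, "ry": 0, "rz": 0, "gripper": -0.3},
  {"tx": 0, "ty": 0, "tz": 0, "rx": 0, "ry": 0, "rz": 0, "gripper": -0.3},
  {"tx": 0, "ty": 0, "tz": 0, "rx": 0, "ry": 0, "rz": 0, "gripper": -0.3},
  {"tx": 0, "ty": 0, "tz": 0, "rx": 0, "ry": 0, "rz": 0, "gripper": -0.3},
  {"tx": 0, "ty": 0, "tz": 0, "rx": 0, "ry": 0, "rz": 0, "gripper": -0.3},
], squeeze=50)

```text
clock: 25.25
eef_pos: [492.6, -367.2, 95.7]
tcp_rot: [-3.141, 0.001, 3.014]
contact_force: [0.8, -0.1, -2.6]
opening: 0.532
```

Request:
move_arm([
  {"tx": 0, "ty": 0, "tz": 0.1, "rx": 0, "ry": 0, "rz": 0, "gripper": -0.3},
  {"tx": 0, "ty": 0, "tz": 0, "rx": 0, "ry": 0, "rz": 0, "gripper": -0.3},
  {"tx": 0, "ty": 0, "tz": 0.1, "rx": 0, "ry": 0, "rz": 0, "gripper": -0.3},
  {"tx": 0, "ty": 0, "tz": 0, "rx": 0, "ry": 0, "rz": 0, "gripper": -0.3},
  {"tx": 0, "ty": 0, "tz": 0, "rx": 0, "ry": 0, "rz": 0, "gripper": -0.3},
], squeeze=50)

```text
clock: 25.75
eef_pos: [492.2, -366.9, 93.3]
tcp_rot: [-3.141, 0.0, 3.014]
contact_force: [-2.7, 1.2, 6.4]
opening: 0.533
```

Request:
move_arm([
  {"tx": 0, "ty": 0, "tz": 0, "rx": 0, "ry": 0, "rz": 0, "gripper": 0.45},
  {"tx": 0, "ty": 0, "tz": 0, "rx": 0, "ry": 0, "rz": 0, "gripper": 0.45},
  {"tx": 0, "ty": 0, "tz": 0, "rx": 0, "ry": 0, "rz": 0, "gripper": 0.45},
  {"tx": 0, "ty": 0, "tz": -1, "rx": 0, "ry": 0, "rz": 0, "gripper": 0.45},
  {"tx": 0, "ty": 0, "tz": -4, "rx": 0, "ry": 0, "rz": 0, "gripper": 0.45},
  {"tx": 0, "ty": 0, "tz": -4.5, "rx": 0, "ry": 0, "rz": 0, "gripper": 0.45},
  {"tx": 0, "ty": 0, "tz": -3, "rx": 0, "ry": 0, "rz": 0, "gripper": 0.1},
  {"tx": 0, "ty": 0, "tz": 0, "rx": 0, "ry": 0, "rz": 0, "gripper": 0.1},
  {"tx": 0, "ty": 0, "tz": 0, "rx": 0, "ry": 0, "rz": 0, "gripper": 0.1},
], squeeze=40)

```text
clock: 26.65
eef_pos: [492.4, -367.0, 218.9]
tcp_rot: [-3.141, 0.002, 3.014]
contact_force: [0.7, -0.3, -1.1]
opening: 0.55
```

```bash
python3 go.py 508.5 367 200 .107; python3 - <<'E'
from fit import *
q=[499.9,-329.9,-.127]
p,W=cloud("scene"); A=W[np.isfinite(W[...,0])]; R=rel(q,A[:,:2])
s=(abs(R[:,1]+38)<37)&(abs(R[:,0])<75)&(A[:,2]>92)&(A[:,2]<135)
print(s.sum(),np.percentile(A[s,2],[50,99]),cv2.minAreaRect(R[s].astype(np.float32)))
q=[555.5,255.3,.107]
R=rel(q,A[:,:2]);s=(abs(R[:,1]-114)<30)&(R[:,0]<20)&(R[:,0]>-80)&(A[:,2]>94)&(A[:,2]<110)
print(s.sum(),np.percentile(R[s],[1,50,99],axis=0),cv2.minAreaRect(R[s].astype(np.float32)))
E
```

```text
t 26.65 pos [ 492.4 -367.   218.9] rot [-3.141e+00  2.000e-03  3.014e+00] F [ 0.7 -0.3 -1.1] open 46.8
first rz -13.5 deg, then cm tx -9.44 ty 72.81 tz 1.89
970 [124.80123524 129.70750094] ((-0.3014183044433594, -39.55849838256836), (47.14750671386719, 103.08052062988281), 89.42892456054688)
111 [[-45.48656098  99.70565628]
 [-18.11184619 109.6251331 ]
 [ 18.10773991 122.19082164]] ((-13.857086181640625, 111.03526306152344), (64.80497741699219, 23.027109146118164), 0.4114578068256378)
```

Block is centred too. Last, the brush.

Request:
move_arm([
  {"tx": 0, "ty": 0, "tz": 0, "rx": 0, "ry": 0, "rz": -6.7, "gripper": 0.1},
  {"tx": 0, "ty": 0, "tz": 0, "rx": 0, "ry": 0, "rz": -6.8, "gripper": 0.1},
  {"tx": -0.6, "ty": 4.8, "tz": 0, "rx": 0, "ry": 0, "rz": 0, "gripper": 0.1},
  {"tx": -0.6, "ty": 4.8, "tz": 0, "rx": 0, "ry": 0, "rz": 0, "gripper": 0.1},
  {"tx": -0.6, "ty": 4.8, "tz": 0, "rx": 0, "ry": 0, "rz": 0, "gripper": 0.1},
  {"tx": -0.6, "ty": 4.8, "tz": 0, "rx": 0, "ry": 0, "rz": 0, "gripper": 0.1},
  {"tx": -0.6, "ty": 4.8, "tz": 0, "rx": 0, "ry": 0, "rz": 0, "gripper": 0.1},
  {"tx": -0.6, "ty": 4.8, "tz": 0, "rx": 0, "ry": 0, "rz": 0, "gripper": 0.1},
  {"tx": -0.6, "ty": 4.8, "tz": 0, "rx": 0, "ry": 0, "rz": 0, "gripper": 0.1},
  {"tx": -0.6, "ty": 4.8, "tz": 0, "rx": 0, "ry": 0, "rz": 0, "gripper": 0.1},
  {"tx": -0.6, "ty": 4.8, "tz": 0, "rx": 0, "ry": 0, "rz": 0, "gripper": 0.1},
  {"tx": -0.6, "ty": 4.8, "tz": 0, "rx": 0, "ry": 0, "rz": 0, "gripper": 0.1},
], squeeze=40)

```text
clock: 27.9
eef_pos: [498.9, 118.6, 216.4]
tcp_rot: [-3.141, -0.003, -3.034]
contact_force: [0.2, -0.8, 0.3]
opening: 0.551
```

Request:
move_arm([
  {"tx": -0.7, "ty": 4.8, "tz": 0, "rx": 0, "ry": 0, "rz": 0, "gripper": 0.1},
  {"tx": -0.7, "ty": 4.9, "tz": 0, "rx": 0, "ry": 0, "rz": 0, "gripper": 0.1},
  {"tx": -0.7, "ty": 4.9, "tz": 0, "rx": 0, "ry": 0, "rz": 0, "gripper": 0.1},
  {"tx": -0.7, "ty": 4.9, "tz": 0, "rx": 0, "ry": 0, "rz": 0, "gripper": 0.1},
  {"tx": -0.6, "ty": 4.9, "tz": 0, "rx": 0, "ry": 0, "rz": 0, "gripper": 0.1},
  {"tx": 0, "ty": 0, "tz": 2, "rx": 0, "ry": 0, "rz": 0, "gripper": 0.1},
  {"tx": 0, "ty": 0, "tz": 3, "rx": 0, "ry": 0, "rz": 0, "gripper": 0.1},
  {"tx": 0, "ty": 0, "tz": 1, "rx": 0, "ry": 0, "rz": 0, "gripper": 0.1},
  {"tx": 0, "ty": 0, "tz": 0, "rx": 0, "ry": 0, "rz": 0, "gripper": 0.1},
  {"tx": 0, "ty": 0, "tz": 0, "rx": 0, "ry": 0, "rz": 0, "gripper": 0.1},
  {"tx": 0, "ty": 0, "tz": 0, "rx": 0, "ry": 0, "rz": 0, "gripper": 0.1},
], squeeze=40)

```text
clock: 29.0
eef_pos: [508.5, 363.2, 159.0]
tcp_rot: [3.141, 0.002, -3.034]
contact_force: [0.7, 0.2, 0.2]
opening: 0.549
```

```bash
python3 go.py 508.5 366 93 .107
```

```text
t 29.0 pos [508.5 363.2 159. ] rot [ 3.141e+00  2.000e-03 -3.034e+00] F [0.7 0.2 0.2] open 46.6
first rz 0.0 deg, then cm tx -0.03 ty 0.28 tz 6.60
```

Request:
move_arm([
  {"tx": 0, "ty": 0.2, "tz": 2, "rx": 0, "ry": 0, "rz": 0, "gripper": 0.1},
  {"tx": 0, "ty": 0, "tz": 3, "rx": 0, "ry": 0, "rz": 0, "gripper": 0.1},
  {"tx": 0, "ty": 0, "tz": 1.5, "rx": 0, "ry": 0, "rz": 0, "gripper": 0.1},
  {"tx": 0, "ty": 0, "tz": 0.1, "rx": 0, "ry": 0, "rz": 0, "gripper": 0.1},
  {"tx": 0, "ty": 0, "tz": 0, "rx": 0, "ry": 0, "rz": 0, "gripper": 0.1},
  {"tx": 0, "ty": 0, "tz": 0, "rx": 0, "ry": 0, "rz": 0, "gripper": 0.1},
  {"tx": 0, "ty": 0, "tz": 0, "rx": 0, "ry": 0, "rz": 0, "gripper": 0.1},
  {"tx": 0, "ty": 0, "tz": 0, "rx": 0, "ry": 0, "rz": 0, "gripper": 0.1},
], squeeze=40)

```text
clock: 29.8
eef_pos: [508.0, 365.4, 92.7]
tcp_rot: [3.141, 0.001, -3.034]
contact_force: [1.2, -0.5, 0.1]
opening: 0.547
```

Request:
move_arm([
  {"tx": 0, "ty": 0, "tz": 0.2, "rx": 0, "ry": 0, "rz": 0, "gripper": -0.8},
  {"tx": 0, "ty": 0, "tz": 0, "rx": 0, "ry": 0, "rz": 0, "gripper": -0.8},
  {"tx": 0, "ty": 0, "tz": 0, "rx": 0, "ry": 0, "rz": 0, "gripper": -0.8},
  {"tx": 0, "ty": 0, "tz": 0, "rx": 0, "ry": 0, "rz": 0, "gripper": -0.8},
  {"tx": 0, "ty": 0, "tz": 0, "rx": 0, "ry": 0, "rz": 0, "gripper": -0.8},
  {"tx": 0, "ty": 0, "tz": 0, "rx": 0, "ry": 0, "rz": 0, "gripper": -0.8},
], squeeze=40)

```text
clock: 30.4
eef_pos: [507.6, 365.2, 89.9]
tcp_rot: [3.141, 0.0, -3.034]
contact_force: [-0.9, 0.9, 3.0]
opening: 0.208
```

Request:
move_arm([
  {"tx": 0, "ty": 0, "tz": -0.5, "rx": 0, "ry": 0, "rz": 0, "gripper": -0.8},
  {"tx": 0, "ty": 0, "tz": -2, "rx": 0, "ry": 0, "rz": 0, "gripper": -0.8},
  {"tx": 0, "ty": 0, "tz": -4, "rx": 0, "ry": 0, "rz": 0, "gripper": -0.8},
  {"tx": 0, "ty": 0, "tz": -4, "rx": 0, "ry": 0, "rz": 0, "gripper": -0.8},
  {"tx": 0, "ty": 0, "tz": -2, "rx": 0, "ry": 0, "rz": 0, "gripper": -0.8},
  {"tx": 0, "ty": 0, "tz": 0, "rx": 0, "ry": 0, "rz": 0, "gripper": -0.8},
  {"tx": 0, "ty": 0, "tz": 0, "rx": 0, "ry": 0, "rz": 0, "gripper": -0.8},
  {"tx": 0, "ty": 0, "tz": 0, "rx": 0, "ry": 0, "rz": 0, "gripper": -0.8},
], squeeze=40)

```text
clock: 31.2
eef_pos: [506.7, 364.5, 213.2]
tcp_rot: [-3.14, -0.002, -3.034]
contact_force: [0.2, 0.9, -1.4]
opening: 0.204
```

```bash
python3 go.py 438.9 -437 220 -.127; python3 - <<'E'
from fit import *
p,W=cloud("scene")
cv2.imwrite("pics/c8.png",cv2.resize(p[80:240,120:280,::-1],(480,480)))
E
```

```text
t 31.2 pos [506.7 364.5 213.2] rot [-3.140e+00 -2.000e-03 -3.034e+00] F [ 0.2  0.9 -1.4] open 17.4
first rz 13.5 deg, then cm tx -3.42 ty -80.36 tz -0.68
```

View pics/c8.png

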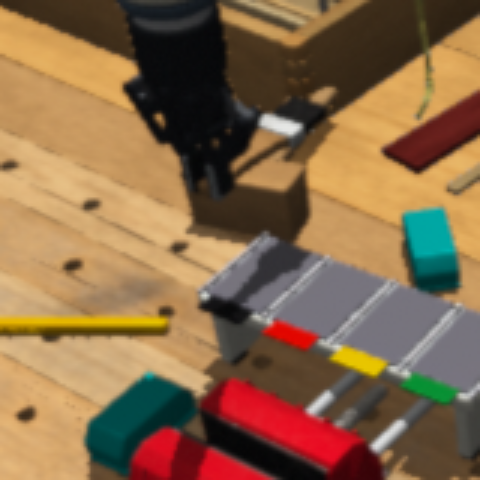

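Request:
move_arm([
  {"tx": 0, "ty": 0, "tz": -0.7, "rx": 0, "ry": 0, "rz": 6.7, "gripper": -0.8},
  {"tx": 0, "ty": 0, "tz": 0, "rx": 0, "ry": 0, "rz": 6.8, "gripper": -0.8},
  {"tx": -0.2, "ty": -4.7, "tz": 0, "rx": 0, "ry": 0, "rz": 0, "gripper": -0.8},
  {"tx": -0.2, "ty": -4.7, "tz": 0, "rx": 0, "ry": 0, "rz": 0, "gripper": -0.8},
  {"tx": -0.2, "ty": -4.7, "tz": 0, "rx": 0, "ry": 0, "rz": 0, "gripper": -0.8},
  {"tx": -0.2, "ty": -4.7, "tz": 0, "rx": 0, "ry": 0, "rz": 0, "gripper": -0.8},
  {"tx": -0.2, "ty": -4.7, "tz": 0, "rx": 0, "ry": 0, "rz": 0, "gripper": -0.8},
  {"tx": -0.2, "ty": -4.7, "tz": 0, "rx": 0, "ry": 0, "rz": 0, "gripper": -0.8},
  {"tx": -0.2, "ty": -4.7, "tz": 0, "rx": 0, "ry": 0, "rz": 0, "gripper": -0.8},
  {"tx": -0.2, "ty": -4.7, "tz": 0, "rx": 0, "ry": 0, "rz": 0, "gripper": -0.8},
  {"tx": -0.2, "ty": -4.7, "tz": 0, "rx": 0, "ry": 0, "rz": 0, "gripper": -0.8},
  {"tx": -0.2, "ty": -4.7, "tz": 0, "rx": 0, "ry": 0, "rz": 0, "gripper": -0.8},
], squeeze=40)

```text
clock: 32.45
eef_pos: [466.3, -105.3, 220.8]
tcp_rot: [3.141, -0.002, 3.014]
contact_force: [0.6, 1.0, -0.0]
opening: 0.2
```

Request:
move_arm([
  {"tx": -0.2, "ty": -4.7, "tz": 0, "rx": 0, "ry": 0, "rz": 0, "gripper": -0.8},
  {"tx": -0.2, "ty": -4.7, "tz": 0, "rx": 0, "ry": 0, "rz": 0, "gripper": -0.8},
  {"tx": -0.2, "ty": -4.7, "tz": 0, "rx": 0, "ry": 0, "rz": 0, "gripper": -0.8},
  {"tx": -0.2, "ty": -4.7, "tz": 0, "rx": 0, "ry": 0, "rz": 0, "gripper": -0.8},
  {"tx": -0.2, "ty": -4.7, "tz": 0, "rx": 0, "ry": 0, "rz": 0, "gripper": -0.8},
  {"tx": -0.2, "ty": -4.7, "tz": 0, "rx": 0, "ry": 0, "rz": 0, "gripper": -0.8},
  {"tx": -0.2, "ty": -4.7, "tz": 0, "rx": 0, "ry": 0, "rz": 0, "gripper": -0.8},
  {"tx": 0, "ty": 0, "tz": 2, "rx": 0, "ry": 0, "rz": 0, "gripper": -0.8},
  {"tx": 0, "ty": 0, "tz": 3, "rx": 0, "ry": 0, "rz": 0, "gripper": -0.8},
  {"tx": 0, "ty": 0, "tz": 0, "rx": 0, "ry": 0, "rz": 0, "gripper": -0.8},
  {"tx": 0, "ty": 0, "tz": 0, "rx": 0, "ry": 0, "rz": 0, "gripper": -0.8},
  {"tx": 0, "ty": 0, "tz": 0, "rx": 0, "ry": 0, "rz": 0, "gripper": -0.8},
], squeeze=40)

```text
clock: 33.65
eef_pos: [440.0, -431.9, 172.8]
tcp_rot: [-3.141, 0.001, 3.014]
contact_force: [0.3, -0.7, -0.7]
opening: 0.202
```

```bash
python3 go.py 438.9 -437 90 -.127;  python3 - <<'E'
from fit import *
q=[499.9,-329.9,-.127]
p,W=cloud("scene"); A=W[np.isfinite(W[...,0])]; R=rel(q,A[:,:2])
s=(A[:,2]>135)&(A[:,2]<200)&(R[:,0]>15)&(R[:,0]<130)&(abs(R[:,1]+114)<50)
print(s.sum(),np.round(np.percentile(R[s],[1,50,99],axis=0)),np.percentile(A[s,2],[1,50,99]))
print(np.polyfit(R[s,0],A[s,2],1),cv2.minAreaRect(R[s].astype(np.float32)))
E
```

```text
t 33.65 pos [ 440.  -431.9  172.8] rot [-3.141e+00  1.000e-03  3.014e+00] F [ 0.3 -0.7 -0.7] open 17.1
first rz -0.0 deg, then cm tx 0.04 ty -0.52 tz 8.28
130 [[  28. -132.]
 [  81. -125.]
 [ 106. -112.]] [172.28174106 181.43312372 185.29322309]
[4.43149364e-03 1.80655813e+02] ((63.454254150390625, -124.81412506103516), (85.63359069824219, 18.839923858642578), 6.693184852600098)
```

```bash
python3 - <<'E'
from fit import *
p,W=cloud("scene"); t,_=cloud("top")
cv2.imwrite("pics/c9.png",np.hstack([cv2.resize(p[170:370,340:540,::-1],(400,400)),cv2.resize(t[150:310,360:520,::-1],(400,400))]))
E
```

```text
(no output)
```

View pics/c9.png

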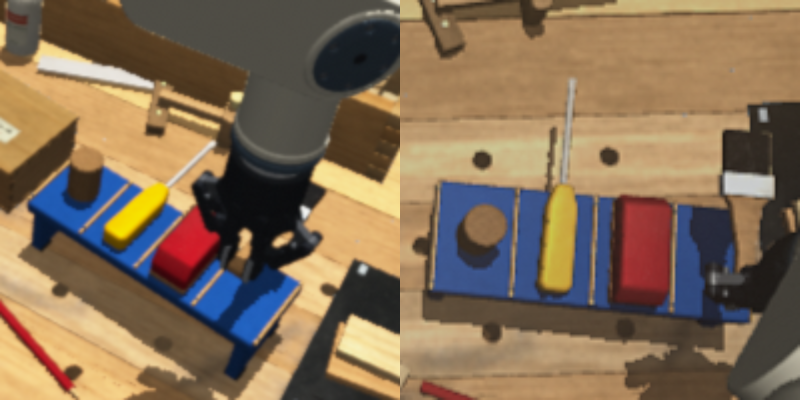

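```bash
python3 - <<'E'
from fit import *
q=[499.9,-329.9,-.127]
p,W=cloud("top"); A=W[np.isfinite(W[...,0])]; R=rel(q,A[:,:2])
s=(A[:,2]>165)&(A[:,2]<192)&(R[:,0]>-20)&(R[:,0]<130)&(R[:,1]<-80)&(R[:,1]>-160)
for a in range(-20,110,10):
    t=s&(R[:,0]>=a)&(R[:,0]<a+10); 
    if t.sum()>3: print(a,t.sum(),np.round(np.percentile(R[t,1],[3,97])),np.round(R[t,1].mean(),1),np.round(np.median(A[t,2]),1))
print(rel(q,r.sense()['eef_pos'][:2]))
E
```

```text
-20 29 [-115. -102.] -106.8 181.6
-10 41 [-115. -100.] -107.3 181.6
0 41 [-117.  -99.] -107.4 180.8
10 53 [-119.  -97.] -107.0 181.4
20 59 [-119.  -96.] -106.5 181.2
30 60 [-121.  -93.] -106.9 182.0
40 101 [-129.  -87.] -107.2 182.9
50 97 [-130.  -87.] -107.8 183.5
60 85 [-129.  -87.] -107.6 181.2
70 83 [-128.  -88.] -106.9 181.9
80 91 [-129.  -87.] -107.4 181.6
90 88 [-128.  -88.] -107.2 181.5
100 29 [-127.  -89.] -106.5 181.2
[ -46.54889862 -108.78909178]
```

The brush lies straight and level, 6 mm left of the bay's middle and about 24 mm beyond it. I correct that on the way down.

Request:
move_arm([
  {"tx": 1.2, "ty": -0.6, "tz": 0, "rx": 0, "ry": 0, "rz": 0, "gripper": -0.8},
  {"tx": 0, "ty": 0, "tz": 2, "rx": 0, "ry": 0, "rz": 0, "gripper": -0.8},
  {"tx": 0, "ty": 0, "tz": 3, "rx": 0, "ry": 0, "rz": 0, "gripper": -0.8},
  {"tx": 0, "ty": 0, "tz": 2.5, "rx": 0, "ry": 0, "rz": 0, "gripper": -0.8},
  {"tx": 0, "ty": 0, "tz": 0.7, "rx": 0, "ry": 0, "rz": 0, "gripper": -0.8},
  {"tx": 0, "ty": 0, "tz": 0, "rx": 0, "ry": 0, "rz": 0, "gripper": -0.8},
  {"tx": 0, "ty": 0, "tz": 0, "rx": 0, "ry": 0, "rz": 0, "gripper": -0.8},
  {"tx": 0, "ty": 0, "tz": 0, "rx": 0, "ry": 0, "rz": 0, "gripper": -0.8},
  {"tx": 0, "ty": 0, "tz": 0, "rx": 0, "ry": 0, "rz": 0, "gripper": -0.8},
], squeeze=40)

```text
clock: 34.75
eef_pos: [427.2, -436.7, 91.0]
tcp_rot: [-3.14, 0.002, 3.014]
contact_force: [-0.2, 0.1, -0.9]
opening: 0.205
```

Request:
move_arm([
  {"tx": 0, "ty": 0, "tz": 0.1, "rx": 0, "ry": 0, "rz": 0, "gripper": -0.8},
  {"tx": 0, "ty": 0, "tz": 0, "rx": 0, "ry": 0, "rz": 0, "gripper": -0.8},
  {"tx": 0, "ty": 0, "tz": 0, "rx": 0, "ry": 0, "rz": 0, "gripper": -0.8},
  {"tx": 0, "ty": 0, "tz": 0, "rx": 0, "ry": 0, "rz": 0, "gripper": -0.8},
], squeeze=40)

```text
clock: 35.15
eef_pos: [426.7, -436.1, 88.8]
tcp_rot: [3.142, -0.0, 3.014]
contact_force: [0.2, 0.0, -0.0]
opening: 0.205
```

Request:
move_arm([
  {"tx": 0, "ty": 0, "tz": 0.1, "rx": 0, "ry": 0, "rz": 0, "gripper": -0.8},
  {"tx": 0, "ty": 0, "tz": 0.05, "rx": 0, "ry": 0, "rz": 0, "gripper": -0.8},
  {"tx": 0, "ty": 0, "tz": 0, "rx": 0, "ry": 0, "rz": 0, "gripper": -0.8},
  {"tx": 0, "ty": 0, "tz": 0, "rx": 0, "ry": 0, "rz": 0, "gripper": -0.8},
], squeeze=40)

```text
clock: 35.55
eef_pos: [426.7, -436.1, 87.3]
tcp_rot: [3.142, -0.0, 3.014]
contact_force: [-0.2, -0.1, -0.4]
opening: 0.201
```

Request:
move_arm([
  {"tx": 0, "ty": 0, "tz": 0.05, "rx": 0, "ry": 0, "rz": 0, "gripper": -0.8},
  {"tx": 0, "ty": 0, "tz": 0.05, "rx": 0, "ry": 0, "rz": 0, "gripper": -0.8},
  {"tx": 0, "ty": 0, "tz": 0, "rx": 0, "ry": 0, "rz": 0, "gripper": -0.8},
  {"tx": 0, "ty": 0, "tz": 0, "rx": 0, "ry": 0, "rz": 0, "gripper": -0.8},
], squeeze=40)

```text
clock: 35.95
eef_pos: [426.7, -436.2, 86.9]
tcp_rot: [-3.141, 0.0, 3.014]
contact_force: [-2.2, 1.3, 5.8]
opening: 0.204
```

Contact. I release and rise.

Request:
move_arm([
  {"tx": 0, "ty": 0, "tz": 0, "rx": 0, "ry": 0, "rz": 0, "gripper": -0.1},
  {"tx": 0, "ty": 0, "tz": 0, "rx": 0, "ry": 0, "rz": 0, "gripper": -0.1},
  {"tx": 0, "ty": 0, "tz": 0, "rx": 0, "ry": 0, "rz": 0, "gripper": -0.1},
  {"tx": 0, "ty": 0, "tz": -1, "rx": 0, "ry": 0, "rz": 0, "gripper": -0.1},
  {"tx": 0, "ty": 0, "tz": -4, "rx": 0, "ry": 0, "rz": 0, "gripper": -0.1},
  {"tx": 0, "ty": 0, "tz": -4.5, "rx": 0, "ry": 0, "rz": 0, "gripper": -0.1},
  {"tx": 0, "ty": 0, "tz": -4, "rx": 0, "ry": 0, "rz": 0, "gripper": -0.1},
  {"tx": 3, "ty": 2, "tz": -1, "rx": 0, "ry": 0, "rz": 0, "gripper": -0.1},
  {"tx": 3, "ty": 4, "tz": 0, "rx": 0, "ry": 0, "rz": 0, "gripper": -0.1},
  {"tx": 0, "ty": 4, "tz": 0, "rx": 0, "ry": 0, "rz": 0, "gripper": -0.1},
  {"tx": 0, "ty": 0, "tz": 0, "rx": 0, "ry": 0, "rz": 0, "gripper": -0.1},
], squeeze=40)

```text
clock: 37.05
eef_pos: [379.0, -325.7, 232.1]
tcp_rot: [3.14, -0.0, 3.015]
contact_force: [-0.2, -0.2, -0.2]
opening: 0.449
```

Request:
move_arm([
  {"tx": 0, "ty": 4, "tz": 0, "rx": 0, "ry": 0, "rz": 0, "gripper": -0.1},
  {"tx": 0, "ty": 4.5, "tz": 0, "rx": 0, "ry": 0, "rz": 0, "gripper": -0.1},
  {"tx": 0, "ty": 4.5, "tz": 0, "rx": 0, "ry": 0, "rz": 0, "gripper": -0.1},
  {"tx": 0, "ty": 4.5, "tz": 0, "rx": 0, "ry": 0, "rz": 0, "gripper": -0.1},
  {"tx": 0, "ty": 4.5, "tz": 0, "rx": 0, "ry": 0, "rz": 0, "gripper": -0.1},
  {"tx": 0, "ty": 4.5, "tz": 0, "rx": 0, "ry": 0, "rz": 0, "gripper": -0.1},
  {"tx": 0, "ty": 4.5, "tz": 0, "rx": 0, "ry": 0, "rz": 0, "gripper": -0.1},
  {"tx": 0, "ty": 4.5, "tz": 0, "rx": 0, "ry": 0, "rz": 0, "gripper": -0.1},
  {"tx": 0, "ty": 0, "tz": 0, "rx": 0, "ry": 0, "rz": 0, "gripper": -0.1},
  {"tx": 0, "ty": 0, "tz": 0, "rx": 0, "ry": 0, "rz": 0, "gripper": -0.1},
], squeeze=40)

```text
clock: 38.05
eef_pos: [425.7, 23.5, 231.7]
tcp_rot: [-3.141, 0.001, 3.017]
contact_force: [-0.1, -0.0, -1.0]
opening: 0.452
```

```bash
python3 - <<'E'
from fit import *
p,W=cloud("top"); q,P,_,_=rackfit("top",(400,600,-520,-140)); print('top rack',np.round(q,3))
q=[499.9,-329.9,-.127]
A=W[np.isfinite(W[...,0])]; R=rel(q,A[:,:2])
for n,(y,z0,z1,x0,x1) in dict(dog=(114,130,150,-60,60),handle=(38,100,120,-70,60),block=(-38,105,140,-80,80),brush=(-114,92,110,-90,120)).items():
    s=(abs(R[:,1]-y)<34)&(A[:,2]>z0)&(A[:,2]<z1)&(R[:,0]>x0)&(R[:,0]<x1)
    print(n,s.sum(),[np.round(x,1) for x in cv2.minAreaRect(R[s].astype(np.float32))],np.round(np.median(A[s,2]),1))
sc,_=cloud("scene")
cv2.imwrite("pics/c10.png",np.hstack([cv2.resize(sc[130:370,290:530,::-1],(400,400)),cv2.resize(p[140:340,270:510][:, :,::-1],(400,333))[:,:] if 0 else cv2.resize(p[120:360,270:510,::-1],(400,400))]))
s=r.sense(); print(s['clock'],s['eef_pos'],s['contact_force'])
E
```

```text
top rack [ 4.99276e+02 -3.29409e+02 -1.29000e-01]
dog 244 [array([  2.6, 113.4]), array([38.5, 38.1]), np.float64(50.3)] 139.8
handle 521 [array([ 6.4, 37. ]), array([ 30.6, 105.7]), np.float64(87.5)] 107.5
block 931 [array([  0.4, -37.6]), array([103.5,  47.4]), np.float64(0.3)] 125.4
brush 802 [array([  11.4, -113.9]), array([ 43.4, 160.5]), np.float64(89.9)] 96.5
38.2 [425.34397859  21.69295403 231.44337614] [ 0.28045992 -0.39572202  0.95872044]
```

View pics/c10.png

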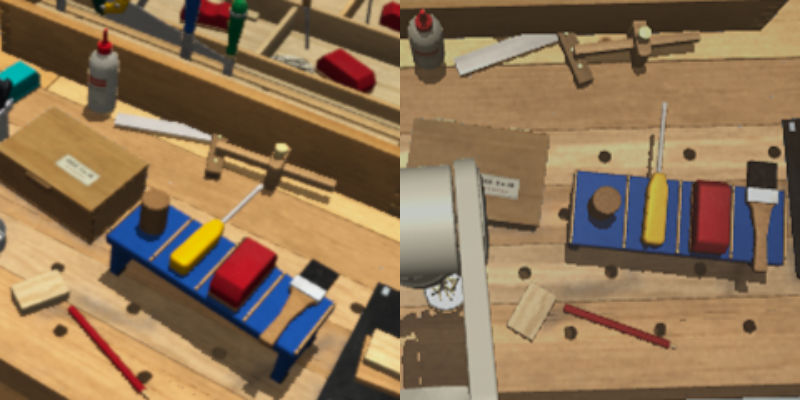

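All four lie as asked, within 3 mm across their bays, and the tin and offcut are untouched. I hand the job in.

```bash
python3 -c "
from rig import r
print(r.sign_off())"
```

```text
the job is handed in; nothing more can be done
None
```

I moved all four things to the blue rack in reverse order and handed the job in at about 38 s. From left to right it now reads dog (upright), screwdriver, sanding block, brush.

**Across the bays:** the last top view put each within about 1 mm of its bay's middle.

**Along the bays:**

| Thing | Beyond the bay's middle (mm) |
|---|---|
| Dog | 3 |
| Screwdriver handle | 6 |
| Sanding block | 0 |
| Brush (mid-length) | 11 |

The brush was 20 mm beyond the middle in the white rack. I left it at 11 mm, so it is the one furthest from dead centre.

**Flat and released:** the heights I measured fit each thing lying on the rack's floor. The gripper had let go and was clear, with about 1 N of force reading. The highest wrist force I saw was about 22 N, when setting down the dog.

**Left alone:** the last pictures show the tin and the offcut apparently where they were. I judged that by eye and did not measure them.

**Disagreement:** the two cameras differed by up to about 3 mm on the dog and the screwdriver, close to the stated calibration error of 2 mm.

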